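# Count a sample jar on the tally

## Task

Open the blue lid of the tally case all the way, past upright, until it rests back on its stop, and leave it there. Then take the jar with the orange lid, set it down (do not drop it) standing upright in the white tray, and let go of it. Finally count it: push the orange post of the sprung lever inside the case round until the lever meets its red stop, hold it there a moment, and let it spring all the way back; do not shift or tip any of the other loose things.

Things in the scene. Friction and masses are not known exactly. Their poses are not given: they have to be found in the camera images.
- case: grey open-topped case fixed to the bench, outside 170 (x) x 260 (y) x 90 mm high, walls 5 mm; origin at the centre of its underside; its hinge side is +x, its front -x. Inside is a black counter body whose top is 45 mm up, nothing of it higher than 61 mm except the lever's post
- lid (a joint): angle of the blue lid (170 x 260 x 8 mm, 250 g): 0 shut, 1.9 resting on its stop, leaning back past upright; let go below about 1.5 it falls shut, beyond about 1.65 it falls open on to the stop
- lid_handle (a point): middle of the steel bar handle of the lid, a round bar 11 mm thick and 100 mm long, parallel to the hinge; 30 mm behind the lid's front edge, its centre 35 mm above the lid's upper face (133 mm above the bench when shut). Moves with the lid: the bar ends up on the lid's far side. Axes are the case's when shut
- lid_hinge (a point): middle of the lid's hinge line, on the far (+x) top edge of the case, 90 mm above the bench; the hinge runs along its y; turns with the lid
- lever (a joint): angle of the sprung advance lever, turning about the vertical: 0 at rest, grows anticlockwise seen from above (the post goes from the case's +y half round its front to the -y half), 1.3 at the red stop; springs back to 0; the push at the post is about 1.5 N at rest and 5.5 N at the stop
- lever_post (a point): point on the axis of the orange upright post at the lever's end, 16 mm in diameter, reaching 49 to 83 mm above the bench, 85 mm from the lever's pivot; this point is 72 mm above the bench; moves with the lever, whose flat steel arm (14 mm wide) has its top 55 mm above the bench
- lever_pivot (a point): on the vertical axis of the lever, at the post's height; in the case at x +42, y -15 mm
- tray: white tray fixed to the bench, outside 210 (x) x 150 (y) mm, rim 20 mm high, walls and floor 5 mm; origin at the centre of its underside; one counted jar stands in its +x half, about 50 mm from the middle; the -x half is free
- jar_orange: the jar to count: glass jar with amber contents, straight wall 62 mm in diameter up to 78 mm, then an orange lid 56 mm in diameter; 110 mm tall in all, about 300 g; origin at the centre of its underside, z up
- jar_a: waiting glass jar 62 mm in diameter, 110 mm tall, steel-coloured lid, 300 g; origin at the centre of its underside; a bystander, not to be disturbed
- jar_b: waiting glass jar 62 mm in diameter, 110 mm tall, steel-coloured lid, 300 g; origin at the centre of its underside; a bystander, not to be disturbed
- jar_counted: jar already in the tray: glass jar 62 mm in diameter, 110 mm tall, steel-coloured lid, 300 g; origin at the centre of its underside; a bystander, not to be disturbed
- wash_bottle: white bottle, 64 mm in diameter, 160 mm tall; origin at the centre of its underside; bystander
- tape: orange roll of tape lying flat, 110 mm outside, 24 mm high; origin at the centre of its underside; bystander
- mug: blue mug, 80 mm in diameter, 90 mm high; origin at the centre of its underside; bystander
- gauge: round pressure gauge lying face up, 72 mm, 28 mm high, brass stem to its -x; origin at the centre of its underside; bystander
- spoon: steel spoon lying along its x; bystander

How it is judged:
By the outcome, as a careful person would: the job done as asked, in the order asked, and still so for the second after the job is handed in, with the robot touching nothing.
It also fails if it takes over 72 s, if anything falls off the work surface, if the arm or the gripper's body presses on something with over 40 N, if the wrist force passes 120 N, or if a joint passes its speed limit or range.

## Robot

A 7-joint arm with a two-finger parallel gripper is mounted at the origin on the work surface. World frame = base frame: x ahead of the robot, y to its left, z up, the work surface at z = 0. Lengths are in m, angles in rad, forces in N, time in s.
With the tool pointing down it reaches from about 0.4 to 0.85 m from the base axis. Payload 4.4 kg.
Tool frame: the origin (TCP) lies on the mounting face of the last link; the fingertips stand 199 mm ahead of it and the grasp point (between the pads) lies 180 mm ahead of it; z points along the fingers, y is the line along which they close (so a half turn about z gives the same grasp; the last joint's range is limited). The gripper opens to 94 mm and grips with 3 to 60 N. Pads are 16 mm wide; open, the fingers measure 119 mm over their backs; the gripper's body (75 mm by 177 mm) begins 78 mm behind the grasp point.
Start: joints at [-1.251, 0.628, 0.038, 1.517, -0.027, 0.996, -0.02], TCP at [0.245, 0.602, 0.405] pointing down, gripper open.
Joint ranges: [-3.06, 3.06], [-0.37, 2.12], [-1.25, 1.32], [0.18, 2.47], [-1.1, 4.24], [0.23, 1.98], [-2.94, 2.94]. Speed limits (rad/s): [2.57, 2.57, 3.14, 3.14, 3.14, 3.14, 3.14].

## Interface

Orientations are given as [roll, pitch, yaw] about the fixed x, y, z axes, in that order (R = Rz(yaw) Ry(pitch) Rx(roll)).
In Python, from rig import observe, get_image, get_calibration, finish_job gives the robot as it stands. The module is installed in compiled form; this text tells all that it offers.
- The arm moves only by the tool carry_out, never from a script. Its argument "steps" is a list of rows, each an object with "offset": the shift along the tool's x, y, z normalised to -1 to 1, where 1 is 0.02 m, a list of three; "dr": the turn, a rotation vector about the tool's x, y, z normalised to -1 to 1, where 1 is 0.1 rad, a list of three. In form: [{"offset": [x, y, z], "dr": [wx, wy, wz]}, ...]. A call has exactly 10 rows; each row shifts and turns the commanded pose from where the row before left it, along the tool's axes as they then stand; what a row does not reach is not made up. A row lasts 1/10 s, in which the tool goes at most 50 mm and 8.59 degrees, less where a joint would pass 70% of its speed; a pose out of reach is approached as far as the arm can. A call with a number of a shift or a turn outside -1 to 1 is refused whole. A call with a gripper value outside its range is refused whole. "grip" is the finger opening in mm, from 0 to 94, set as the call begins (left out, the last holds). The fingers move at their own pace and stop on an object; "newtons" is the grip in N (left out, the last holds). Time passes only in rows, so rows that do not move let the fingers close, or fill a call up. It gives the time, the measured TCP pose, the force, the opening and the grip force at its end, in the units of the state.
- observe(): the state, without advancing time (a new reading comes with each control period).
- get_image(name): name is "side" or "top" or "wrist"; returns (picture, depth): 400x640x3 uint8, blue, green, red; 400x640 float32, m along the optical axis (not along the pixel's ray), 0 where there is no reading.
- get_calibration(name): a dict with "fov_y" (degrees; the focal length in pixels is half the picture's height over the tangent of half this angle, whatever the lens; pixels are square), "cx", "cy" (the principal point, pixels), "distortion" ([k1, k2, p1, p2, k3] as OpenCV has them; the pictures are not rectified), "rvec" (rotation vector, rad) and "tvec" (3), from world to camera coordinates, as OpenCV has them; the wrist camera has in their place "T_tool_cam" (4x4, takes a point from camera to tool coordinates, whose origin is the TCP and whose axes are the flange's). Camera axes: x right, y down, z forward; pixel columns grow to the right and rows downward; lengths in m; the calibration is good to about 2 mm. A picture is of the moment at which its call begins: read the wrist's pose just before it. get_calibration takes no time and is no camera call.
- finish_job(): hands the job in; it is judged then, once.
The state is a dict: "time_s": time; "joint_pos": joint angles; "joint_velocities": joint speeds; "effort": joint torques, N m; "tool_pos": TCP position; "tool_rot": TCP orientation; "contact_force": force on the tool from outside, world axes, zero at the start; "wrist_torque": the same for the moment, N m; "width": finger opening in m; "grasp_force": force on a finger pad.
Only numpy, scipy, OpenCV 4.12 (cv2) and the standard library are available. Lean on these libraries where they do the work, as an engineer would, in place of code of your own. Each camera call takes 0.05 s, during which the arm holds its last target. There are 200 camera calls.

## Working session

There is one attempt and no reset: what is moved stays moved. The work goes in short steps, Python scripts to look and compute and a tool call to move; the robot and the scene stay as the last step left them, time stands still between calls to the robot, and variables do not carry over. Pictures are saved under pics/ and viewed, at most 11 in all, crops included, and the job is handed in when it is done.

Besides the shell and the picture viewer there is one more tool, called as name(argument=value, ...) on one line, values as JSON. carry_out: Moves the arm, as the interface text tells. Scaled input: -1 to 1 covers 0.02 m each way for a shift and 0.1 rad each way for a turn. Its arguments: {"type":"object","properties":{"steps":{"type":"array"},"grip":{"type":"number"},"newtons":{"type":"number"}},"required":["steps"]}

```bash
mkdir -p pics; cat > h.py <<'E'
import numpy as np, cv2
from rig import observe,get_image,get_calibration,finish_job
from scipy.spatial.transform import Rotation as R
def K(c):
    f=200/np.tan(np.radians(c["fov_y"])/2); return np.array([[f,0,c["cx"]],[0,f,c["cy"]],[0,0,1]])
def pose(name,c,st=None):
    "camera->world R,t"
    if "rvec" in c:
        r=cv2.Rodrigues(np.array(c["rvec"],float))[0]; return r.T,-r.T@np.array(c["tvec"],float).ravel()
    st=st or observe(); T=np.eye(4); T[:3,:3]=R.from_euler('xyz',st["tool_rot"]).as_matrix() if len(st["tool_rot"])==3 else R.from_quat(st["tool_rot"]).as_matrix()
    T[:3,3]=st["tool_pos"]; T=T@np.array(c["T_tool_cam"]); return T[:3,:3],T[:3,3]
def rays(name,px,st=None):
    c=get_calibration(name); Rm,t=pose(name,c,st)
    u=cv2.undistortPoints(np.array(px,float).reshape(-1,1,2),K(c),np.array(c["distortion"],float)).reshape(-1,2)
    return t,np.c_[u,np.ones(len(u))]@Rm.T
def onplane(name,px,z,st=None):
    t,d=rays(name,px,st); return t+d*((z-t[2])/d[:,2])[:,None]
def bydepth(name,px,dep,st=None):
    t,d=rays(name,px,st); px=np.array(px).reshape(-1,2).astype(int); return t+d*dep[px[:,1],px[:,0]][:,None]
E
python3 - <<'E'
from h import *
s=observe(); print({k:np.round(v,3).tolist() for k,v in s.items()})
for n in("top","side","wrist"):
    i,d=get_image(n); cv2.imwrite(f"pics/{n}0.png",i); np.savez(f"{n}0.npz",i=i,d=d); c=get_calibration(n); print(n,c["fov_y"],np.round(pose(n,c,s)[1],3),np.round(pose(n,c,s)[0][:,2],2))
E
```

```text
{'time_s': 0.0, 'joint_pos': [-1.251, 0.629, 0.038, 1.518, -0.027, 0.996, -0.02], 'joint_velocities': [0.0, -0.0, -0.001, -0.0, -0.001, -0.001, -0.001], 'effort': [0.0, -54.971, 1.143, -18.663, -0.052, 0.023, 0.0], 'tool_pos': [0.244, 0.602, 0.404], 'tool_rot': [-3.14, 0.0, 2.756], 'contact_force': [-0.28, -0.086, -0.97], 'wrist_torque': [-0.023, 0.044, -0.022], 'grasp_force': 0.0, 'width': 0.094}
top 50.286713800936916 [0.35  0.041 1.579] [ 0.14 -0.02 -0.99]
side 46.83155906368736 [0.458 1.073 1.33 ] [ 0.07 -0.65 -0.75]
wrist 62.97100251706221 [0.167 0.633 0.385] [ 0.26 -0.11 -0.96]
```

View pics/top0.png

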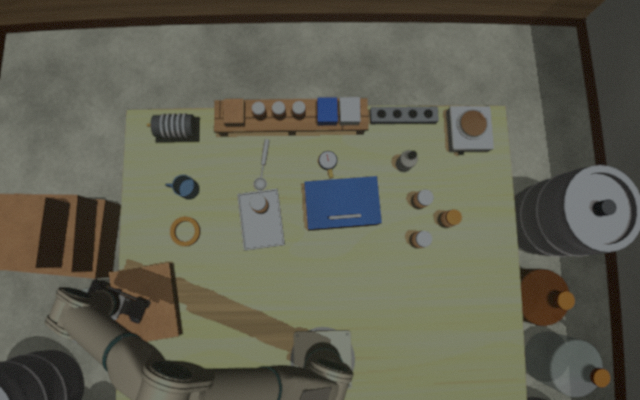

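View pics/side0.png

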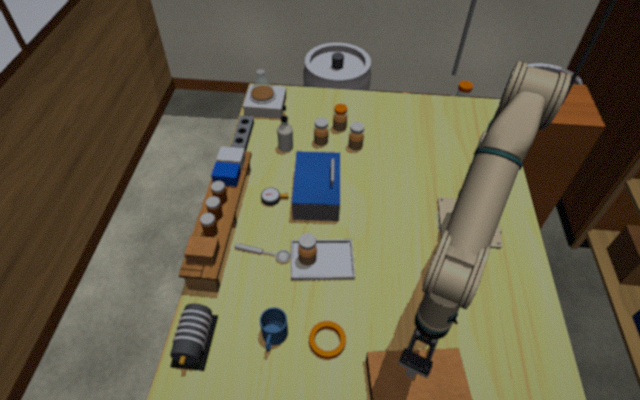

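Top view: blue lid at about (342,203) with handle at (345,217), orange jar at (451,217), steel-lid jars at (422,199) and (420,239), tray at (262,219) with a jar at (260,205). The side view shows the same layout; orange jar at (340,115).

```bash
python3 - <<'E'
from h import *
for n in("top","side"):
    z=np.load(n+"0.npz"); i,d=z["i"],z["d"]; hsv=cv2.cvtColor(i,cv2.COLOR_BGR2HSV)
    def blobs(m,a=25):
        k,l,s,c=cv2.connectedComponentsWithStats(m.astype(np.uint8)); return [(s[j],c[j],l==j) for j in range(1,k) if s[j][4]>a]
    print(n)
    H,S,V=[hsv[...,k].astype(int) for k in range(3)]
    for s,c,m in blobs((H>100)&(H<125)&(S>150),300):
        cn=max(cv2.findContours(m.astype(np.uint8),0,2)[0],key=cv2.contourArea); r=cv2.minAreaRect(cn); b=cv2.boxPoints(r)
        print(" blue",s[:5],"\n",np.round(onplane(n,b,.098),3).tolist(), np.round(bydepth(n,[c],d),3))
    for s,c,m in blobs((H>5)&(H<20)&(S>190)&(V>120),20):
        print(" orange",s,np.round(c),np.round(bydepth(n,[c],d),3),np.round(onplane(n,[c],.11),3))
P={"top":dict(a=(422,197),b=(420,237),c=(259,202),o=(452,216),hl=(332,218),hr=(360,215),bot=(408,157),gauge=(327,160),mug=(184,186),t1=(239,193),t2=(280,190),t3=(285,245),t4=(245,250)),"side":dict(a=(321,124),b=(357,129),c=(307,242),o=(340,109))}
for n in P:
    d=np.load(n+"0.npz")["d"]
    for k,p in P[n].items(): print(n,k,np.round(bydepth(n,[p],d)[0],3))
# triangulate
for k in "abco":
    A=np.zeros((3,3));B=np.zeros(3)
    for n in P:
        t,v=rays(n,[P[n][k]]);v=v[0]/np.linalg.norm(v[0]);M=np.eye(3)-np.outer(v,v);A+=M;B+=M@t
    print("tri",k,np.round(np.linalg.solve(A,B),3))
E
```

```text
top
 blue [318  99  19  23 402] 
 [[0.936, 0.0, 0.098], [0.936, -0.066, 0.098], [0.852, -0.064, 0.098], [0.852, 0.002, 0.098]] [[ 0.874 -0.029  0.154]]
side
 blue [ 293  152   46   53 2140] 
 [[0.625, 0.058, 0.098], [0.652, -0.197, 0.098], [0.479, -0.208, 0.098], [0.468, 0.048, 0.098]] [[ 0.557 -0.062  0.099]]
 blue [212 162  28  24 500] 
 [[0.935, -0.014, 0.098], [0.946, -0.125, 0.098], [0.845, -0.109, 0.098], [0.838, 0.0, 0.098]] [[ 0.869 -0.014  0.15 ]]
 orange [460  81  13   8  77] [466.  85.] [[-0.205 -1.256 -0.285]] [[-0.043 -0.686  0.11 ]]
 orange [570  89  20  22  67] [579. 101.] [[-0.589 -0.768  0.002]] [[-0.504 -0.617  0.11 ]]
 orange [335 104  11   8  69] [340. 108.] [[ 0.494 -0.463  0.112]] [[ 0.494 -0.467  0.11 ]]
 orange [562 109  11  10  25] [568. 114.] [[-0.515 -0.67   0.001]] [[-0.435 -0.527  0.11 ]]
 orange [310 322  35  35 420] [327. 339.] [[ 0.468  0.49  -0.001]] [[0.467 0.539 0.11 ]]
top a [ 0.567 -0.359  0.109]
top b [ 0.426 -0.344  0.111]
top c [0.557 0.212 0.114]
top o [ 0.498 -0.463  0.108]
top hl [ 0.495 -0.038  0.136]
top hr [ 0.503 -0.133  0.144]
top bot [ 0.706 -0.311  0.131]
top gauge [ 0.724 -0.031  0.029]
top mug [0.639 0.509 0.001]
top t1 [0.609 0.301 0.001]
top t2 [0.617 0.146 0.007]
top t3 [0.412 0.13  0.005]
top t4 [0.396 0.277 0.006]
side a [ 0.564 -0.36   0.106]
side b [ 0.419 -0.335  0.115]
side c [0.556 0.226 0.113]
side o [ 0.494 -0.46   0.109]
tri a [ 0.566 -0.359  0.107]
tri b [ 0.423 -0.345  0.107]
tri c [0.559 0.215 0.097]
tri o [ 0.496 -0.463  0.107]
```

```bash
python3 - <<'E'
import cv2
i=cv2.imread("pics/top0.png")[140:270,220:480]; cv2.imwrite("pics/topc.png",cv2.resize(i,None,fx=3,fy=3,interpolation=2))
E
```

```text
(no output)
```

View pics/topc.png

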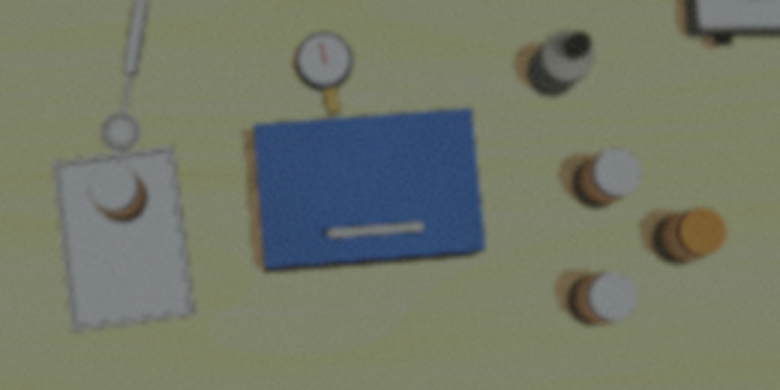

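The crop shows lid corners (original px) at about (304.7,181.7), (377.3,176.7), (381.3,222.7), (308.3,230). The bar runs from (328.7,217.7) to (361.3,215.7), and the case is turned slightly.

```bash
cat >> h.py <<'E'
def rpy(r,p,y): return R.from_euler('xyz',[r,p,y])
def cmd(tp,tr,N,p0=None,r0=None):
    "constant row (offset, dr) that takes N rows from p0,r0 to tp,tr"
    s=observe(); p0=np.array(s["tool_pos"] if p0 is None else p0); r0=rpy(*s["tool_rot"]) if r0 is None else r0
    w=(r0.inv()*tr).as_rotvec()/N; S=sum(R.from_rotvec(w*k).as_matrix() for k in range(N))
    v=np.linalg.solve(S,r0.inv().apply(np.array(tp)-p0)); return np.round(v/.02,3),np.round(w/.1,3)
E
python3 - <<'E'
from h import *
c=onplane("top",[(304.7,181.7),(377.3,176.7),(381.3,222.7),(308.3,230)],.098); print(np.round(c,3)); m=c.mean(0)
print(m, [np.linalg.norm(c[i]-c[i-1]) for i in range(4)], np.arctan2(*(c[0]-c[1])[:2]),np.arctan2(*(c[3]-c[2])[:2]))
b=onplane("top",[(328.7,217.7),(361.3,215.7)],.133);print(b,b.mean(0))
print(cmd([.497,-.08,.42],rpy(np.pi,0,1.65),40))
E
```

```text
[[ 0.63   0.053  0.098]
 [ 0.644 -0.205  0.098]
 [ 0.48  -0.213  0.098]
 [ 0.459  0.043  0.098]]
[ 0.55291886 -0.08052464  0.098     ] [np.float64(0.17119329130398453), np.float64(0.25861706282437497), np.float64(0.16434088888778065), np.float64(0.25673032416205593)] -0.054906171318827336 -0.0816182783410003
[[ 0.49689122 -0.02727687  0.133     ]
 [ 0.50182023 -0.13902167  0.133     ]] [ 0.49935572 -0.08314927  0.133     ]
(array([-0.917, -0.275, -0.02 ]), array([-0.   ,  0.   ,  0.276]))
```

carry_out(steps=[{"offset": [-0.917, -0.275, -0.02], "dr": [0, 0, 0.276]}, {"offset": [-0.917, -0.275, -0.02], "dr": [0, 0, 0.276]}, {"offset": [-0.917, -0.275, -0.02], "dr": [0, 0, 0.276]}, {"offset": [-0.917, -0.275, -0.02], "dr": [0, 0, 0.276]}, {"offset": [-0.917, -0.275, -0.02], "dr": [0, 0, 0.276]}, {"offset": [-0.917, -0.275, -0.02], "dr": [0, 0, 0.276]}, {"offset": [-0.917, -0.275, -0.02], "dr": [0, 0, 0.276]}, {"offset": [-0.917, -0.275, -0.02], "dr": [0, 0, 0.276]}, {"offset": [-0.917, -0.275, -0.02], "dr": [0, 0, 0.276]}, {"offset": [-0.917, -0.275, -0.02], "dr": [0, 0, 0.276]}])

```text
time_s: 1.15
tool_pos: [0.3783, 0.4639, 0.4087]
tool_rot: [3.142, -0.0, 2.477]
contact_force: [-0.3, -0.5, 0.3]
width: 0.0937
grasp_force: 0.0
```

carry_out(steps=[{"offset": [-0.917, -0.275, -0.02], "dr": [0, 0, 0.276]}, {"offset": [-0.917, -0.275, -0.02], "dr": [0, 0, 0.276]}, {"offset": [-0.917, -0.275, -0.02], "dr": [0, 0, 0.276]}, {"offset": [-0.917, -0.275, -0.02], "dr": [0, 0, 0.276]}, {"offset": [-0.917, -0.275, -0.02], "dr": [0, 0, 0.276]}, {"offset": [-0.917, -0.275, -0.02], "dr": [0, 0, 0.276]}, {"offset": [-0.917, -0.275, -0.02], "dr": [0, 0, 0.276]}, {"offset": [-0.917, -0.275, -0.02], "dr": [0, 0, 0.276]}, {"offset": [-0.917, -0.275, -0.02], "dr": [0, 0, 0.276]}, {"offset": [-0.917, -0.275, -0.02], "dr": [0, 0, 0.276]}])

```text
time_s: 2.15
tool_pos: [0.4683, 0.2955, 0.4127]
tool_rot: [3.142, -0.0, 2.201]
contact_force: [0.1, 0.3, -0.8]
width: 0.0939
grasp_force: 0.0
```

carry_out(steps=[{"offset": [-0.917, -0.275, -0.02], "dr": [0, 0, 0.276]}, {"offset": [-0.917, -0.275, -0.02], "dr": [0, 0, 0.276]}, {"offset": [-0.917, -0.275, -0.02], "dr": [0, 0, 0.276]}, {"offset": [-0.917, -0.275, -0.02], "dr": [0, 0, 0.276]}, {"offset": [-0.917, -0.275, -0.02], "dr": [0, 0, 0.276]}, {"offset": [-0.917, -0.275, -0.02], "dr": [0, 0, 0.276]}, {"offset": [-0.917, -0.275, -0.02], "dr": [0, 0, 0.276]}, {"offset": [-0.917, -0.275, -0.02], "dr": [0, 0, 0.276]}, {"offset": [-0.917, -0.275, -0.02], "dr": [0, 0, 0.276]}, {"offset": [-0.917, -0.275, -0.02], "dr": [0, 0, 0.276]}])

```text
time_s: 3.15
tool_pos: [0.5091, 0.1091, 0.4167]
tool_rot: [3.142, -0.0, 1.925]
contact_force: [0.1, 1.1, 0.2]
width: 0.0939
grasp_force: 0.0
```

carry_out(steps=[{"offset": [-0.917, -0.275, -0.02], "dr": [0, 0, 0.276]}, {"offset": [-0.917, -0.275, -0.02], "dr": [0, 0, 0.276]}, {"offset": [-0.917, -0.275, -0.02], "dr": [0, 0, 0.276]}, {"offset": [-0.917, -0.275, -0.02], "dr": [0, 0, 0.276]}, {"offset": [-0.917, -0.275, -0.02], "dr": [0, 0, 0.276]}, {"offset": [-0.917, -0.275, -0.02], "dr": [0, 0, 0.276]}, {"offset": [-0.917, -0.275, -0.02], "dr": [0, 0, 0.276]}, {"offset": [-0.917, -0.275, -0.02], "dr": [0, 0, 0.276]}, {"offset": [-0.917, -0.275, -0.02], "dr": [0, 0, 0.276]}, {"offset": [-0.917, -0.275, -0.02], "dr": [0, 0, 0.276]}])

```text
time_s: 4.15
tool_pos: [0.4974, -0.0814, 0.4207]
tool_rot: [-3.142, -0.0, 1.649]
contact_force: [0.8, 0.7, 0.1]
width: 0.0939
grasp_force: 0.0
```

```bash
python3 - <<'E'
from h import *
s=observe(); print({k:np.round(s[k],3).tolist() for k in("time_s","joint_pos","tool_pos","tool_rot","contact_force")})
i,d=get_image("wrist"); cv2.imwrite("pics/w1.png",i); np.savez("w1.npz",i=i,d=d,s=s)
E
```

```text
{'time_s': 4.15, 'joint_pos': [-0.168, 0.423, 0.388, 1.905, -0.207, 0.853, 0.405], 'tool_pos': [0.497, -0.081, 0.421], 'tool_rot': [-3.142, -0.0, 1.649], 'contact_force': [0.811, 0.738, 0.051]}
```

View pics/w1.png

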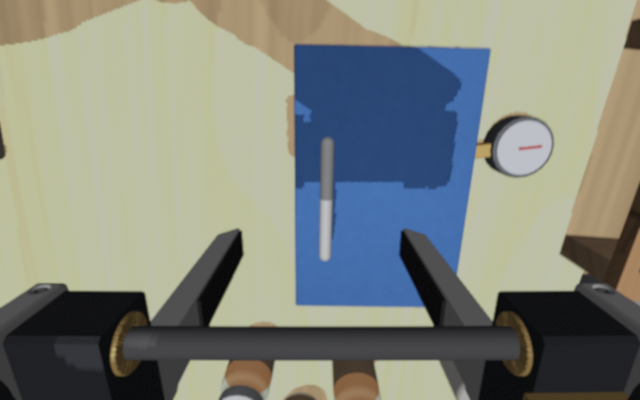

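Wrist view: bar from about (327.5,138) to (324.5,260). Lid corners are near (295,45), (489,49), (456,307) and (296,305); the gauge's stem comes close to the case's far side.

```bash
python3 - <<'E'
from h import *
z=np.load("w1.npz",allow_pickle=True); s=z["s"].item(); d=z["d"]; i=z["i"]
B=[(327.5,140),(324.8,258)]
b=onplane("wrist",B,.133,s); print("bar plane",b.round(4).tolist(),b.mean(0)); print(bydepth("wrist",[(327,150),(325,250)],d,s).round(4))
L=[(295,45),(489,49),(456,307),(296,305)]
c=onplane("wrist",L,.098,s); print(c.round(4).tolist(),c.mean(0),[np.linalg.norm(c[k]-c[k-1]).round(4) for k in range(4)]); print([np.arctan2(-(u-v)[0],(u-v)[1]).round(4) for u,v in((c[0],c[3]),(c[1],c[2]),(b[0],b[1]))])
print(bydepth("wrist",[(350,270),(420,100)],d,s))
# second view: bar top view triangulation with 'top'
A=np.zeros((3,3));Bv=np.zeros(3)
for n,p in(("wrist",(326.2,199)),("top",(345,216.7))):
    t,v=rays(n,[p],s);v=v[0]/np.linalg.norm(v[0]);M=np.eye(3)-np.outer(v,v);A+=M;Bv+=M@t
print("tri bar",np.linalg.solve(A,Bv))
print("gauge",bydepth("wrist",[(522,147)],d,s))
E
```

```text
bar plane [[0.4987, -0.0313, 0.133], [0.5053, -0.1381, 0.133]] [ 0.50203454 -0.08473749  0.133     ]
[[ 0.4988 -0.0387  0.1388]
 [ 0.5045 -0.1264  0.1405]]
[[0.4651, 0.0428, 0.098], [0.6318, 0.0533, 0.098], [0.6542, -0.2041, 0.098], [0.4808, -0.2151, 0.098]] [ 0.55800636 -0.08076532  0.098     ] [np.float64(0.2584), np.float64(0.167), np.float64(0.2584), np.float64(0.1737)]
[np.float64(0.0608), np.float64(0.0868), np.float64(0.062)]
[[ 0.53423792 -0.16676083  0.10048473]
 [ 0.57846428  0.00643933  0.10084174]]
tri bar [ 0.50121512 -0.0840419   0.12491042]
gauge [[ 0.72450504 -0.03409274  0.02963904]]
```

carry_out(steps=[{"offset": [-0.019, 0.024, 0.598], "dr": [0, 0, 0.014]}, {"offset": [-0.019, 0.024, 0.598], "dr": [0, 0, 0.014]}, {"offset": [-0.019, 0.024, 0.598], "dr": [0, 0, 0.014]}, {"offset": [-0.019, 0.024, 0.598], "dr": [0, 0, 0.014]}, {"offset": [-0.019, 0.024, 0.598], "dr": [0, 0, 0.014]}, {"offset": [-0.019, 0.024, 0.598], "dr": [0, 0, 0.014]}, {"offset": [-0.019, 0.024, 0.598], "dr": [0, 0, 0.014]}, {"offset": [-0.019, 0.024, 0.598], "dr": [0, 0, 0.014]}, {"offset": [-0.019, 0.024, 0.598], "dr": [0, 0, 0.014]}, {"offset": [0, 0, 0], "dr": [0, 0, 0]}], grip=40, newtons=15)

```text
time_s: 5.2
tool_pos: [0.5018, -0.0829, 0.3114]
tool_rot: [-3.139, -0.001, 1.639]
contact_force: [-0.8, -0.3, -0.1]
width: 0.0399
grasp_force: 0.0
```

carry_out(steps=[{"offset": [0, 0, 0], "dr": [0, 0, 0]}, {"offset": [0, 0, 0], "dr": [0, 0, 0]}, {"offset": [0, 0, 0], "dr": [0, 0, 0]}, {"offset": [0, 0, 0], "dr": [0, 0, 0]}, {"offset": [0, 0, 0], "dr": [0, 0, 0]}, {"offset": [0, 0, 0], "dr": [0, 0, 0]}, {"offset": [0, 0, 0], "dr": [0, 0, 0]}, {"offset": [0, 0, 0], "dr": [0, 0, 0]}, {"offset": [0, 0, 0], "dr": [0, 0, 0]}, {"offset": [0, 0, 0], "dr": [0, 0, 0]}], grip=0, newtons=15)

```text
time_s: 6.2
tool_pos: [0.5021, -0.083, 0.3134]
tool_rot: [-3.141, -0.0, 1.639]
contact_force: [-2.7, -0.1, 5.6]
width: 0.0103
grasp_force: 15.0
```

```bash
python3 - <<'E'
from h import *
N=30; th=np.linspace(0,1.86,N+1); f=.4/1.86*th
x=-.140*np.cos(th)+.043*np.sin(th)+.18*np.sin(f); z=.140*np.sin(th)+.043*np.cos(th)+.18*np.cos(f)
for k in range(N):
    dx,dz=x[k+1]-x[k],z[k+1]-z[k]; c,s=np.cos(f[k]),np.sin(f[k])
    # tool y=(c,-s), tool z=(-s,-c)
    print(k,np.round((dx*c-dz*s)/.02,2),np.round((-dx*s-dz*c)/.02,2),np.round((f[1])/.1,3))
E
```

```text
0 0.27 -0.43 0.133
1 0.29 -0.42 0.133
2 0.31 -0.41 0.133
3 0.33 -0.4 0.133
4 0.35 -0.39 0.133
5 0.37 -0.38 0.133
6 0.38 -0.37 0.133
7 0.4 -0.36 0.133
8 0.42 -0.34 0.133
9 0.44 -0.33 0.133
10 0.45 -0.31 0.133
11 0.47 -0.29 0.133
12 0.48 -0.28 0.133
13 0.49 -0.26 0.133
14 0.5 -0.24 0.133
15 0.52 -0.22 0.133
16 0.53 -0.2 0.133
17 0.54 -0.18 0.133
18 0.54 -0.16 0.133
19 0.55 -0.14 0.133
20 0.56 -0.12 0.133
21 0.56 -0.1 0.133
22 0.57 -0.08 0.133
23 0.57 -0.05 0.133
24 0.57 -0.03 0.133
25 0.57 -0.01 0.133
26 0.57 0.01 0.133
27 0.57 0.03 0.133
28 0.57 0.06 0.133
29 0.57 0.08 0.133
```

carry_out(steps=[{"offset": [0, 0.27, -0.43], "dr": [0.133, 0, 0]}, {"offset": [0, 0.29, -0.42], "dr": [0.133, 0, 0]}, {"offset": [0, 0.31, -0.41], "dr": [0.133, 0, 0]}, {"offset": [0, 0.33, -0.4], "dr": [0.133, 0, 0]}, {"offset": [0, 0.35, -0.39], "dr": [0.133, 0, 0]}, {"offset": [0, 0.37, -0.38], "dr": [0.133, 0, 0]}, {"offset": [0, 0.38, -0.37], "dr": [0.133, 0, 0]}, {"offset": [0, 0.4, -0.36], "dr": [0.133, 0, 0]}, {"offset": [0, 0.42, -0.34], "dr": [0.133, 0, 0]}, {"offset": [0, 0.44, -0.33], "dr": [0.133, 0, 0]}])

```text
time_s: 7.2
tool_pos: [0.5753, -0.0784, 0.3845]
tool_rot: [-3.0, -0.001, 1.638]
contact_force: [-7.4, -0.4, 6.3]
width: 0.0101
grasp_force: 15.0
```

carry_out(steps=[{"offset": [0, 0.45, -0.31], "dr": [0.133, 0, 0]}, {"offset": [0, 0.47, -0.29], "dr": [0.133, 0, 0]}, {"offset": [0, 0.48, -0.28], "dr": [0.133, 0, 0]}, {"offset": [0, 0.49, -0.26], "dr": [0.133, 0, 0]}, {"offset": [0, 0.5, -0.24], "dr": [0.133, 0, 0]}, {"offset": [0, 0.52, -0.22], "dr": [0.133, 0, 0]}, {"offset": [0, 0.53, -0.2], "dr": [0.133, 0, 0]}, {"offset": [0, 0.54, -0.18], "dr": [0.133, 0, 0]}, {"offset": [0, 0.54, -0.16], "dr": [0.133, 0, 0]}, {"offset": [0, 0.55, -0.14], "dr": [0.133, 0, 0]}])

```text
time_s: 8.2
tool_pos: [0.6852, -0.0711, 0.4113]
tool_rot: [-2.875, 0.001, 1.639]
contact_force: [-1.5, -1.7, 6.1]
width: 0.0107
grasp_force: 15.0
```

carry_out(steps=[{"offset": [0, 0.56, -0.12], "dr": [0.133, 0, 0]}, {"offset": [0, 0.56, -0.1], "dr": [0.133, 0, 0]}, {"offset": [0, 0.57, -0.08], "dr": [0.133, 0, 0]}, {"offset": [0, 0.57, -0.05], "dr": [0.133, 0, 0]}, {"offset": [0, 0.57, -0.03], "dr": [0.133, 0, 0]}, {"offset": [0, 0.57, -0.01], "dr": [0.133, 0, 0]}, {"offset": [0, 0.57, 0.01], "dr": [0.133, 0, 0]}, {"offset": [0, 0.57, 0.03], "dr": [0.133, 0, 0]}, {"offset": [0, 0.57, 0.06], "dr": [0.133, 0, 0]}, {"offset": [0, 0.57, 0.08], "dr": [0.133, 0, 0]}])

```text
time_s: 9.2
tool_pos: [0.7935, -0.0639, 0.3772]
tool_rot: [-2.742, 0.002, 1.639]
contact_force: [1.5, -2.0, 0.6]
width: 0.0104
grasp_force: 15.0
```

```bash
python3 - <<'E'
from h import *
s=observe(); print({k:np.round(s[k],3).tolist() for k in("time_s","joint_pos","tool_pos","tool_rot","contact_force")})
E
```

```text
{'time_s': 9.2, 'joint_pos': [-0.066, 1.08, 0.37, 0.701, -0.233, 1.788, 0.242], 'tool_pos': [0.794, -0.064, 0.377], 'tool_rot': [-2.742, 0.002, 1.639], 'contact_force': [1.538, -1.974, 0.559]}
```

carry_out(steps=[{"offset": [0, 0, 0], "dr": [0, 0, 0]}, {"offset": [0, 0, 0], "dr": [0, 0, 0]}, {"offset": [0, 0, 0], "dr": [0, 0, 0]}, {"offset": [0, 0, 0], "dr": [0, 0, 0]}, {"offset": [0, 0, 0], "dr": [0, 0, 0]}, {"offset": [0, 0, -0.5], "dr": [0, 0, 0]}, {"offset": [0, 0, -0.5], "dr": [0, 0, 0]}, {"offset": [0, 0, -0.5], "dr": [0, 0, 0]}, {"offset": [0, 0, -0.5], "dr": [0, 0, 0]}, {"offset": [0, 0, -0.5], "dr": [0, 0, 0]}], grip=34)

```text
time_s: 10.2
tool_pos: [0.8125, -0.0616, 0.4247]
tool_rot: [-2.743, 0.0, 1.639]
contact_force: [0.4, -0.1, 0.4]
width: 0.0342
grasp_force: 0.0
```

```bash
python3 - <<'E'
from h import *
s=observe(); print({k:np.round(s[k],3).tolist() for k in("time_s","joint_pos","tool_pos","tool_rot","contact_force","width")})
i,d=get_image("side"); cv2.imwrite("pics/s2.png",cv2.resize(i[60:300,200:500],None,fx=2,fy=2))
E
```

```text
{'time_s': 10.2, 'joint_pos': [-0.034, 1.121, 0.355, 0.467, -0.238, 1.969, 0.208], 'tool_pos': [0.812, -0.062, 0.425], 'tool_rot': [-2.743, 0.0, 1.639], 'contact_force': [0.414, -0.126, 0.352], 'width': 0.034}
```

View pics/s2.png

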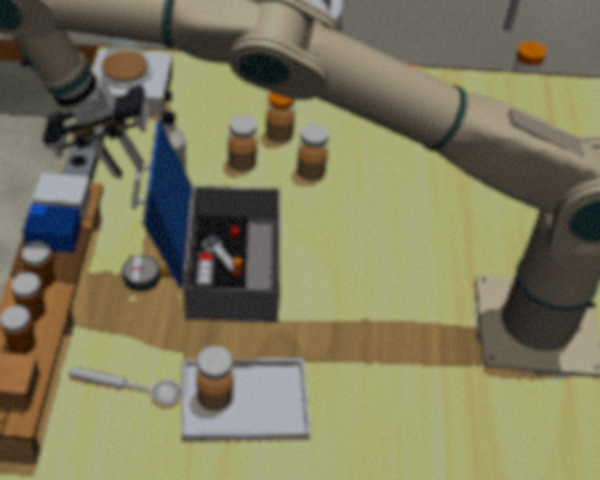

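The side crop shows the lid leaning back on its stop and the case interior visible. The lever's orange post is on the +y side of the case at crop (237,264) and the red stop is at (235,231).

```bash
python3 - <<'E'
from h import *
ps=.065
base=rpy(np.pi,0,np.pi/2+ps); s=observe(); r0=rpy(*s["tool_rot"]); 
tip=np.array(s["tool_pos"])+r0.apply([0,0,.199]); print("tip",tip)
r1=base*R.from_rotvec([.1,0,0]); p1=np.array([tip[0]-.003,tip[1],.30])-r1.apply([0,0,.199]); print(p1)
print(cmd(p1,r1,10)); r2=rpy(np.pi,0,1.6); print(cmd([.5,-.45,.47],r2,25,p1,r1))
E
```

```text
tip [ 0.73627246 -0.06703699  0.24241746]
[ 0.75309736 -0.06574655  0.49800583]
(array([-0.001, -0.384, -0.271]), array([-0.296,  0.001,  0.003]))
(array([-0.743, -0.539,  0.084]), array([-0.04 ,  0.001,  0.014]))
```

carry_out(steps=[{"offset": [0, 0, 0], "dr": [0, 0, 0]}, {"offset": [0, 0, 0], "dr": [0, 0, 0]}, {"offset": [0, 0, 0], "dr": [0, 0, 0]}, {"offset": [0, -0.549, -0.387], "dr": [-0.423, 0, 0]}, {"offset": [0, -0.549, -0.387], "dr": [-0.423, 0, 0]}, {"offset": [0, -0.549, -0.387], "dr": [-0.423, 0, 0]}, {"offset": [0, -0.549, -0.387], "dr": [-0.423, 0, 0]}, {"offset": [0, -0.549, -0.387], "dr": [-0.423, 0, 0]}, {"offset": [0, -0.549, -0.387], "dr": [-0.423, 0, 0]}, {"offset": [0, -0.549, -0.387], "dr": [-0.423, 0, 0]}], grip=0)

```text
time_s: 11.25
tool_pos: [0.7526, -0.0656, 0.4965]
tool_rot: [-3.04, -0.0, 1.639]
contact_force: [0.7, 1.0, -0.0]
width: 0.0005
grasp_force: 0.0
```

carry_out(steps=[{"offset": [-0.743, -0.539, 0.084], "dr": [-0.04, 0, 0.014]}, {"offset": [-0.743, -0.539, 0.084], "dr": [-0.04, 0, 0.014]}, {"offset": [-0.743, -0.539, 0.084], "dr": [-0.04, 0, 0.014]}, {"offset": [-0.743, -0.539, 0.084], "dr": [-0.04, 0, 0.014]}, {"offset": [-0.743, -0.539, 0.084], "dr": [-0.04, 0, 0.014]}, {"offset": [-0.743, -0.539, 0.084], "dr": [-0.04, 0, 0.014]}, {"offset": [-0.743, -0.539, 0.084], "dr": [-0.04, 0, 0.014]}, {"offset": [-0.743, -0.539, 0.084], "dr": [-0.04, 0, 0.014]}, {"offset": [-0.743, -0.539, 0.084], "dr": [-0.04, 0, 0.014]}, {"offset": [-0.743, -0.539, 0.084], "dr": [-0.04, 0, 0.014]}])

```text
time_s: 12.25
tool_pos: [0.6531, -0.2221, 0.4888]
tool_rot: [-3.079, 0.001, 1.625]
contact_force: [0.3, 0.3, -0.3]
width: 0.0003
grasp_force: 0.0
```

carry_out(steps=[{"offset": [-0.743, -0.539, 0.084], "dr": [-0.04, 0, 0.014]}, {"offset": [-0.743, -0.539, 0.084], "dr": [-0.04, 0, 0.014]}, {"offset": [-0.743, -0.539, 0.084], "dr": [-0.04, 0, 0.014]}, {"offset": [-0.743, -0.539, 0.084], "dr": [-0.04, 0, 0.014]}, {"offset": [-0.743, -0.539, 0.084], "dr": [-0.04, 0, 0.014]}, {"offset": [-0.743, -0.539, 0.084], "dr": [-0.04, 0, 0.014]}, {"offset": [-0.743, -0.539, 0.084], "dr": [-0.04, 0, 0.014]}, {"offset": [-0.743, -0.539, 0.084], "dr": [-0.04, 0, 0.014]}, {"offset": [-0.743, -0.539, 0.084], "dr": [-0.04, 0, 0.014]}, {"offset": [-0.743, -0.539, 0.084], "dr": [-0.04, 0, 0.014]}], grip=90)

```text
time_s: 13.25
tool_pos: [0.5519, -0.3758, 0.477]
tool_rot: [-3.119, 0.002, 1.611]
contact_force: [-0.7, 0.3, -0.7]
width: 0.0773
grasp_force: 0.0
```

carry_out(steps=[{"offset": [-0.743, -0.539, 0.084], "dr": [-0.04, 0, 0.014]}, {"offset": [-0.743, -0.539, 0.084], "dr": [-0.04, 0, 0.014]}, {"offset": [-0.743, -0.539, 0.084], "dr": [-0.04, 0, 0.014]}, {"offset": [-0.743, -0.539, 0.084], "dr": [-0.04, 0, 0.014]}, {"offset": [-0.743, -0.539, 0.084], "dr": [-0.04, 0, 0.014]}, {"offset": [0, 0, 0], "dr": [0, 0, 0]}, {"offset": [0, 0, 0], "dr": [0, 0, 0]}, {"offset": [0, 0, 0], "dr": [0, 0, 0]}, {"offset": [0, 0, 0], "dr": [0, 0, 0]}, {"offset": [0, 0, 0], "dr": [0, 0, 0]}], grip=90)

```text
time_s: 14.25
tool_pos: [0.5024, -0.45, 0.4697]
tool_rot: [-3.139, 0.002, 1.606]
contact_force: [0.0, -0.1, -0.0]
width: 0.09
grasp_force: 0.0
```

```bash
python3 - <<'E'
from h import *
s=observe(); print({k:np.round(s[k],3).tolist() for k in("time_s","joint_pos","tool_pos","tool_rot","contact_force")})
i,d=get_image("wrist"); cv2.imwrite("pics/w3.png",i); np.savez("w3.npz",i=i,d=d,s=s)
i,d=get_image("top"); np.savez("t3.npz",i=i,d=d)
E
```

```text
{'time_s': 14.25, 'joint_pos': [0.485, 0.637, 0.373, 1.362, -0.233, 1.187, 0.914], 'tool_pos': [0.502, -0.45, 0.47], 'tool_rot': [-3.139, 0.002, 1.606], 'contact_force': [0.024, -0.117, -0.002]}
```

View pics/w3.png

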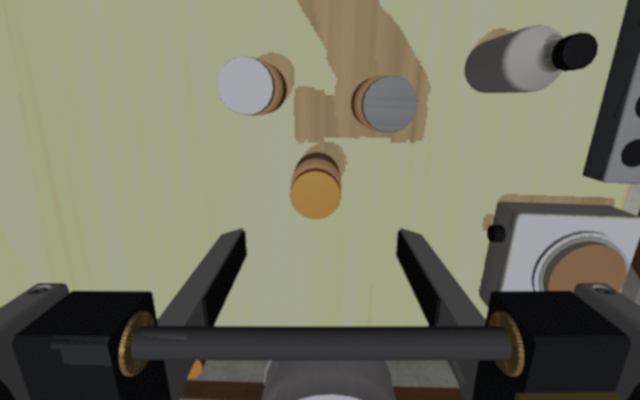

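The wrist view shows the orange lid at about (316,193), with steel lids at (248,86) and (388,104). The square device at (560,250) is far enough away.

```bash
python3 - <<'E'
from h import *
z=np.load("w3.npz",allow_pickle=True); s=z["s"].item(); d=z["d"]; i=z["i"]
h=cv2.cvtColor(i,cv2.COLOR_BGR2HSV); m=((h[...,0]>8)&(h[...,0]<22)&(h[...,1]>170)&(h[...,2]>150)); m[:,:270]=0; m[:,370:]=0; m[230:]=0
k,l,st,c=cv2.connectedComponentsWithStats(m.astype(np.uint8)); j=1+st[1:,4].argmax(); print(st[j],c[j])
cn=max(cv2.findContours((l==j).astype(np.uint8),0,2)[0],key=cv2.contourArea); e=cv2.fitEllipse(cn); print(e)
p=[e[0],(248,86),(388,104)]
print(onplane("wrist",p,.11,s).round(4)); print(bydepth("wrist",p,d,s).round(4))
A=np.zeros((3,3));B=np.zeros(3)
for n,q in(("wrist",e[0]),("top",(452,216.5))):
    t,v=rays(n,[q],s);v=v[0]/np.linalg.norm(v[0]);M=np.eye(3)-np.outer(v,v);A+=M;B+=M@t
print("tri",np.linalg.solve(A,B))
E
```

```text
Traceback (most recent call last):
ValueError: attempt to get argmax of an empty sequence
```

```bash
python3 - <<'E'
from h import *
z=np.load("w3.npz",allow_pickle=True); s=z["s"].item(); d=z["d"]; i=z["i"]
h=cv2.cvtColor(i,cv2.COLOR_BGR2HSV); print(h[193,316]); r=h[193,316].astype(int); m=(abs(h[...,0].astype(int)-r[0])<6)&(abs(h[...,1].astype(int)-r[1])<40)&(h[...,2]>r[2]-50)
k,l,st,c=cv2.connectedComponentsWithStats(m.astype(np.uint8)); j=l[193,316]; print(st[j],c[j])
cn=max(cv2.findContours((l==j).astype(np.uint8),0,2)[0],key=cv2.contourArea); e=cv2.fitEllipse(cn); print(e)
p=[e[0],(248,86),(388,104)]
print(onplane("wrist",p,.11,s).round(4)); print(bydepth("wrist",p,d,s).round(4))
A=np.zeros((3,3));B=np.zeros(3)
for n,q in(("wrist",e[0]),("top",(452,216.5))):
    t,v=rays(n,[q],s);v=v[0]/np.linalg.norm(v[0]);M=np.eye(3)-np.outer(v,v);A+=M;B+=M@t
print("tri",np.linalg.solve(A,B))
E
```

```text
[ 19 146 157]
[ 291  159   50   60 2124] [315.85169492 191.39642185]
((315.5022888183594, 190.5606689453125), (47.843074798583984, 57.860111236572266), 178.82366943359375)
[[ 0.4959 -0.4646  0.11  ]
 [ 0.4256 -0.3591  0.11  ]
 [ 0.566  -0.3713  0.11  ]]
[[ 0.4959 -0.4645  0.1103]
 [ 0.4261 -0.3591  0.1121]
 [ 0.5659 -0.3713  0.1109]]
tri [ 0.49624296 -0.46679211  0.0992442 ]
```

carry_out(steps=[{"offset": [-0.28, -0.118, 0], "dr": [0, 0, 0]}, {"offset": [-0.28, -0.118, 0], "dr": [0, 0, 0]}, {"offset": [-0.28, -0.118, 0], "dr": [0, 0, 0]}, {"offset": [0, 0, 0.9], "dr": [0, 0, 0]}, {"offset": [0, 0, 0.9], "dr": [0, 0, 0]}, {"offset": [0, 0, 0.9], "dr": [0, 0, 0]}, {"offset": [0, 0, 0.9], "dr": [0, 0, 0]}, {"offset": [0, 0, 0.9], "dr": [0, 0, 0]}, {"offset": [0, 0, 0.9], "dr": [0, 0, 0]}, {"offset": [0, 0, 0.9], "dr": [0, 0, 0]}])

```text
time_s: 15.35
tool_pos: [0.4944, -0.4688, 0.343]
tool_rot: [-3.139, 0.002, 1.604]
contact_force: [-0.0, 0.2, 0.3]
width: 0.0903
grasp_force: 0.0
```

carry_out(steps=[{"offset": [0, 0, 0.8], "dr": [0, 0, 0]}, {"offset": [0, 0, 0.8], "dr": [0, 0, 0]}, {"offset": [0, 0, 0.8], "dr": [0, 0, 0]}, {"offset": [0, 0, 0.8], "dr": [0, 0, 0]}, {"offset": [0, 0, 0.8], "dr": [0, 0, 0]}, {"offset": [0, 0, 0.8], "dr": [0, 0, 0]}, {"offset": [0, 0, 0.8], "dr": [0, 0, 0]}, {"offset": [0, 0, 0], "dr": [0, 0, 0]}, {"offset": [0, 0, 0], "dr": [0, 0, 0]}, {"offset": [0, 0, 0], "dr": [0, 0, 0]}])

```text
time_s: 16.35
tool_pos: [0.4947, -0.4687, 0.2324]
tool_rot: [-3.14, 0.003, 1.604]
contact_force: [-0.2, 0.4, 0.1]
width: 0.0897
grasp_force: 0.0
```

carry_out(steps=[{"offset": [0, 0, 0], "dr": [0, 0, 0]}, {"offset": [0, 0, 0], "dr": [0, 0, 0]}, {"offset": [0, 0, 0], "dr": [0, 0, 0]}, {"offset": [0, 0, 0], "dr": [0, 0, 0]}, {"offset": [0, 0, 0], "dr": [0, 0, 0]}, {"offset": [0, 0, 0], "dr": [0, 0, 0]}, {"offset": [0, 0, 0], "dr": [0, 0, 0]}, {"offset": [0, 0, 0], "dr": [0, 0, 0]}, {"offset": [0, 0, 0], "dr": [0, 0, 0]}, {"offset": [0, 0, 0], "dr": [0, 0, 0]}], grip=40, newtons=25)

```text
time_s: 17.35
tool_pos: [0.4949, -0.4683, 0.2321]
tool_rot: [-3.14, 0.002, 1.604]
contact_force: [2.1, -0.2, 4.9]
width: 0.0617
grasp_force: 25.0
```

carry_out(steps=[{"offset": [0, 0, -0.3], "dr": [0, 0, 0]}, {"offset": [0, 0, -0.7], "dr": [0, 0, 0]}, {"offset": [0, 0, -0.8], "dr": [0, 0, 0]}, {"offset": [0, 0, -0.8], "dr": [0, 0, 0]}, {"offset": [0, 0, -0.8], "dr": [0, 0, 0]}, {"offset": [0, 0, -0.8], "dr": [0, 0, 0]}, {"offset": [0, 0, -0.8], "dr": [0, 0, 0]}, {"offset": [0, 0, -0.8], "dr": [0, 0, 0]}, {"offset": [0, 0, -0.8], "dr": [0, 0, 0]}, {"offset": [0, 0, -0.4], "dr": [0, 0, 0]}])

```text
time_s: 18.35
tool_pos: [0.495, -0.4683, 0.3741]
tool_rot: [-3.141, 0.004, 1.604]
contact_force: [-0.1, 0.4, -2.4]
width: 0.0617
grasp_force: 25.0
```

```bash
python3 - <<'E'
from h import *
for f,n in(("t3","top"),("top0","top"),("side0","side")):
    z=np.load(f+".npz"); i=z["i"]; h=cv2.cvtColor(i,cv2.COLOR_BGR2HSV)
    m=(h[...,1]<60)&(h[...,2]>70); 
    m=cv2.morphologyEx(m.astype(np.uint8),cv2.MORPH_CLOSE,np.ones((3,3)))
    k,l,st,c=cv2.connectedComponentsWithStats(m)
    q=(268,232) if n=="top" else (335,262)
    j=l[q[1],q[0]]; cn=max(cv2.findContours((l==j).astype(np.uint8),0,2)[0],key=cv2.contourArea)
    b=cv2.approxPolyDP(cv2.convexHull(cn),4,True).reshape(-1,2); print(n,h[q[1],q[0]],st[j],b.tolist())
    p=onplane(n,b,.02); print(p.round(3).tolist())
    if n=="top": bb=cv2.boxPoints(cv2.minAreaRect(cn)); p=onplane(n,bb,.02); print("rect",p.round(3).tolist(),p.mean(0).round(4),[np.linalg.norm(p[k]-p[k-1]).round(3) for k in range(4)])
E
```

```text
top [ 95  11 137] [     0     22    640    378 159683] [[639, 188], [639, 235], [596, 387], [583, 396], [83, 399], [0, 361], [0, 67], [8, 33], [273, 22], [543, 28]]
[[0.602, -1.272, 0.02], [0.416, -1.247, 0.02], [-0.144, -1.015, 0.02], [-0.173, -0.96, 0.02], [-0.133, 0.863, 0.02], [-0.007, 1.191, 0.02], [1.144, 1.292, 0.02], [1.295, 1.278, 0.02], [1.296, 0.171, 0.02], [1.279, -0.941, 0.02]]
rect [[1.35, 1.323, 0.02], [1.33, -1.399, 0.02], [-0.205, -1.194, 0.02], [-0.145, 1.188, 0.02]] [ 0.5823 -0.0203  0.02  ] [np.float64(1.501), np.float64(2.722), np.float64(1.549), np.float64(2.383)]
top [103  13 134] [     0     22    603    297 122058] [[602, 287], [519, 311], [278, 318], [113, 270], [0, 193], [0, 68], [6, 35], [283, 22], [529, 25], [602, 270]]
[[0.223, -1.067, 0.02], [0.15, -0.727, 0.02], [0.151, 0.157, 0.02], [0.328, 0.761, 0.02], [0.622, 1.23, 0.02], [1.139, 1.292, 0.02], [1.287, 1.286, 0.02], [1.296, 0.132, 0.02], [1.291, -0.881, 0.02], [0.287, -1.073, 0.02]]
rect [[1.35, 1.323, 0.02], [1.319, -1.217, 0.02], [0.108, -1.057, 0.02], [0.15, 1.197, 0.02]] [0.7319 0.0616 0.02  ] [np.float64(1.206), np.float64(2.54), np.float64(1.222), np.float64(2.254)]
side [109  17 167] [ 234  233  122   48 2804] [[355, 275], [292, 279], [234, 243], [303, 233], [351, 239]]
[[0.394, 0.274, 0.02], [0.596, 0.311, 0.02], [0.813, 0.192, 0.02], [0.582, 0.125, 0.02], [0.414, 0.132, 0.02]]
```

```bash
python3 - <<'E'
from h import *
p=onplane("top",[(238.3,194),(277.3,190),(284,244.3),(245.3,249.7)],.02);print(p.round(3).tolist(),p.mean(0))
q=onplane("side",[(292,279),(291,243),(351.5,239),(355,276)],.02);print(q.round(3).tolist(),q.mean(0))
for p in(p,q): print([np.linalg.norm(p[k]-p[k-1]).round(3) for k in range(4)],np.arctan2((p[1]-p[2])[1],(p[1]-p[2])[0]),np.arctan2((p[0]-p[3])[1],(p[0]-p[3])[0]))
i=np.load("t3.npz")["i"]
E
```

```text
[[0.602, 0.3, 0.02], [0.615, 0.156, 0.02], [0.414, 0.132, 0.02], [0.396, 0.273, 0.02]] [0.50668626 0.21543307 0.02      ]
[[0.596, 0.311, 0.02], [0.618, 0.171, 0.02], [0.412, 0.132, 0.02], [0.394, 0.278, 0.02]] [0.50500652 0.22313146 0.02      ]
[np.float64(0.207), np.float64(0.145), np.float64(0.202), np.float64(0.142)] 0.11496379480017656 0.1296304196699528
[np.float64(0.205), np.float64(0.141), np.float64(0.21), np.float64(0.147)] 0.18795253265025913 0.1624360369783901
```

```bash
python3 - <<'E'
from h import *
print(cmd([.456,.211,.375],rpy(np.pi,0,2.0),40))
E
```

```text
(array([ 0.844,  0.144, -0.003]), array([-0.   ,  0.001, -0.099]))
```

carry_out(steps=[{"offset": [0.844, 0.144, 0], "dr": [0, 0, -0.099]}, {"offset": [0.844, 0.144, 0], "dr": [0, 0, -0.099]}, {"offset": [0.844, 0.144, 0], "dr": [0, 0, -0.099]}, {"offset": [0.844, 0.144, 0], "dr": [0, 0, -0.099]}, {"offset": [0.844, 0.144, 0], "dr": [0, 0, -0.099]}, {"offset": [0.844, 0.144, 0], "dr": [0, 0, -0.099]}, {"offset": [0.844, 0.144, 0], "dr": [0, 0, -0.099]}, {"offset": [0.844, 0.144, 0], "dr": [0, 0, -0.099]}, {"offset": [0.844, 0.144, 0], "dr": [0, 0, -0.099]}, {"offset": [0.844, 0.144, 0], "dr": [0, 0, -0.099]}])

```text
time_s: 19.35
tool_pos: [0.5105, -0.2961, 0.3714]
tool_rot: [-3.139, 0.002, 1.704]
contact_force: [-0.3, 0.1, -2.8]
width: 0.0619
grasp_force: 25.0
```

carry_out(steps=[{"offset": [0.844, 0.144, 0], "dr": [0, 0, -0.099]}, {"offset": [0.844, 0.144, 0], "dr": [0, 0, -0.099]}, {"offset": [0.844, 0.144, 0], "dr": [0, 0, -0.099]}, {"offset": [0.844, 0.144, 0], "dr": [0, 0, -0.099]}, {"offset": [0.844, 0.144, 0], "dr": [0, 0, -0.099]}, {"offset": [0.844, 0.144, 0], "dr": [0, 0, -0.099]}, {"offset": [0.844, 0.144, 0], "dr": [0, 0, -0.099]}, {"offset": [0.844, 0.144, 0], "dr": [0, 0, -0.099]}, {"offset": [0.844, 0.144, 0], "dr": [0, 0, -0.099]}, {"offset": [0.844, 0.144, 0], "dr": [0, 0, -0.099]}])

```text
time_s: 20.35
tool_pos: [0.5089, -0.125, 0.371]
tool_rot: [-3.139, 0.001, 1.803]
contact_force: [0.3, -1.0, -2.3]
width: 0.062
grasp_force: 25.0
```

carry_out(steps=[{"offset": [0.844, 0.144, 0], "dr": [0, 0, -0.099]}, {"offset": [0.844, 0.144, 0], "dr": [0, 0, -0.099]}, {"offset": [0.844, 0.144, 0], "dr": [0, 0, -0.099]}, {"offset": [0.844, 0.144, 0], "dr": [0, 0, -0.099]}, {"offset": [0.844, 0.144, 0], "dr": [0, 0, -0.099]}, {"offset": [0.844, 0.144, 0], "dr": [0, 0, -0.099]}, {"offset": [0.844, 0.144, 0], "dr": [0, 0, -0.099]}, {"offset": [0.844, 0.144, 0], "dr": [0, 0, -0.099]}, {"offset": [0.844, 0.144, 0], "dr": [0, 0, -0.099]}, {"offset": [0.844, 0.144, 0], "dr": [0, 0, -0.099]}])

```text
time_s: 21.35
tool_pos: [0.4904, 0.045, 0.3708]
tool_rot: [-3.139, 0.001, 1.902]
contact_force: [-0.3, -0.4, -2.4]
width: 0.0623
grasp_force: 25.0
```

carry_out(steps=[{"offset": [0.844, 0.144, 0], "dr": [0, 0, -0.099]}, {"offset": [0.844, 0.144, 0], "dr": [0, 0, -0.099]}, {"offset": [0.844, 0.144, 0], "dr": [0, 0, -0.099]}, {"offset": [0.844, 0.144, 0], "dr": [0, 0, -0.099]}, {"offset": [0.844, 0.144, 0], "dr": [0, 0, -0.099]}, {"offset": [0.844, 0.144, 0], "dr": [0, 0, -0.099]}, {"offset": [0.844, 0.144, 0], "dr": [0, 0, -0.099]}, {"offset": [0.844, 0.144, 0], "dr": [0, 0, -0.099]}, {"offset": [0.844, 0.144, 0], "dr": [0, 0, -0.099]}, {"offset": [0.844, 0.144, 0], "dr": [0, 0, -0.099]}])

```text
time_s: 22.35
tool_pos: [0.4551, 0.2125, 0.3706]
tool_rot: [-3.139, 0.001, 2.001]
contact_force: [-0.3, 0.7, -1.7]
width: 0.0619
grasp_force: 25.0
```

```bash
python3 - <<'E'
from h import *
s=observe(); print({k:np.round(s[k],4).tolist() for k in("time_s","joint_pos","tool_pos","tool_rot","contact_force","width")})
i,d=get_image("wrist"); cv2.imwrite("pics/w4.png",i); np.savez("w4.npz",i=i,d=d,s=s)
i,d=get_image("side"); np.savez("s4.npz",i=i,d=d)
E
```

```text
{'time_s': 22.35, 'joint_pos': [-0.685, 0.48, 0.2756, 1.9653, -0.19, 0.724, 0.1345], 'tool_pos': [0.4551, 0.2125, 0.3706], 'tool_rot': [-3.1386, 0.0006, 2.0011], 'contact_force': [-0.2681, 0.7289, -1.7429], 'width': 0.0619}
```

View pics/w4.png

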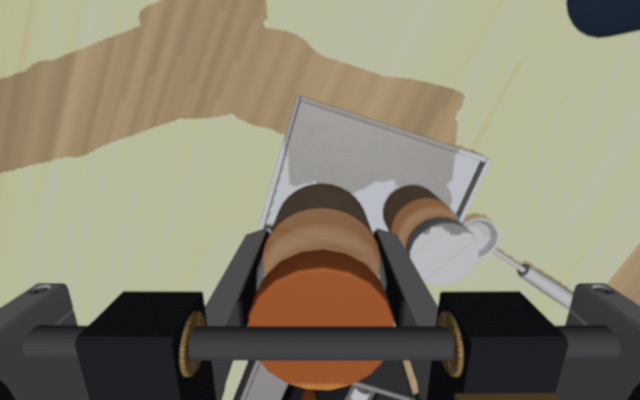

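The wrist view shows the tray's +y edge corners at (299,97) and (487,159), and the counted jar's lid at (444,252). The held jar stays upright in the fingers over the free half.

```bash
python3 - <<'E'
from h import *
z=np.load("w4.npz",allow_pickle=True); s=z["s"].item(); d=z["d"]
t=onplane("wrist",[(299,97),(487,159)],.02,s); print(t.round(4).tolist(),np.linalg.norm(t[0]-t[1])); j=onplane("wrist",[(444,252)],.11,s)[0]; print("counted",j,bydepth("wrist",[(444,252)],d,s))
fl=bydepth("wrist",[(330,130),(300,180),(380,170)],d,s);print("floor",fl.round(4))
u=(t[1]-t[0])/np.linalg.norm(t[1]-t[0]); n=np.array([u[1],-u[0],0]); c=t.mean(0)+n*.075; print("centre",c,np.arctan2(u[1],u[0]),"target",c-u*.05)
p=np.array(s["tool_pos"]); print("held in tray frame",(p-c)@u,(p-c)@n,"counted",(j-c)@u,(j-c)@n)
E
```

```text
[[0.3998, 0.2789, 0.02], [0.5997, 0.3038, 0.02]] 0.20154478061993183
counted [0.56126532 0.21987281 0.11      ] [[0.55786944 0.22152362 0.115817  ]]
floor [[0.4415 0.2618 0.0071]
 [0.4346 0.1994 0.0063]
 [0.5085 0.2458 0.0066]]
centre [0.50903136 0.21692596 0.02      ] 0.12408454042349662 target [0.45941579 0.21073764 0.02      ]
held in tray frame -0.054046762815653314 -0.002254780330513612 counted 0.052197073639299714 0.0035406090833411175
```

carry_out(steps=[{"offset": [0, 0, 0.8], "dr": [0, 0, 0]}, {"offset": [0, 0, 0.8], "dr": [0, 0, 0]}, {"offset": [0, 0, 0.8], "dr": [0, 0, 0]}, {"offset": [0, 0, 0.8], "dr": [0, 0, 0]}, {"offset": [0, 0, 0.8], "dr": [0, 0, 0]}, {"offset": [0, 0, 0.8], "dr": [0, 0, 0]}, {"offset": [0, 0, 0.8], "dr": [0, 0, 0]}, {"offset": [0, 0, 0.7], "dr": [0, 0, 0]}, {"offset": [0, 0, 0], "dr": [0, 0, 0]}, {"offset": [0, 0, 0], "dr": [0, 0, 0]}])

```text
time_s: 23.45
tool_pos: [0.4556, 0.2105, 0.2447]
tool_rot: [-3.138, 0.001, 1.999]
contact_force: [-0.7, 0.8, -2.7]
width: 0.062
grasp_force: 25.0
```

carry_out(steps=[{"offset": [0, 0, 0.05], "dr": [0, 0, 0]}, {"offset": [0, 0, 0.05], "dr": [0, 0, 0]}, {"offset": [0, 0, 0.05], "dr": [0, 0, 0]}, {"offset": [0, 0, 0.05], "dr": [0, 0, 0]}, {"offset": [0, 0, 0.05], "dr": [0, 0, 0]}, {"offset": [0, 0, 0.05], "dr": [0, 0, 0]}, {"offset": [0, 0, 0.05], "dr": [0, 0, 0]}, {"offset": [0, 0, 0], "dr": [0, 0, 0]}, {"offset": [0, 0, 0], "dr": [0, 0, 0]}, {"offset": [0, 0, 0], "dr": [0, 0, 0]}])

```text
time_s: 24.45
tool_pos: [0.4554, 0.2111, 0.2375]
tool_rot: [-3.138, 0.001, 2.0]
contact_force: [0.2, -0.5, -2.7]
width: 0.0618
grasp_force: 25.0
```

Not yet carried by the tray (force still -2.7 N); lower a little more.

carry_out(steps=[{"offset": [0, 0, 0.03], "dr": [0, 0, 0]}, {"offset": [0, 0, 0.03], "dr": [0, 0, 0]}, {"offset": [0, 0, 0.03], "dr": [0, 0, 0]}, {"offset": [0, 0, 0], "dr": [0, 0, 0]}, {"offset": [0, 0, 0], "dr": [0, 0, 0]}, {"offset": [0, 0, 0], "dr": [0, 0, 0]}, {"offset": [0, 0, 0], "dr": [0, 0, 0]}, {"offset": [0, 0, 0], "dr": [0, 0, 0]}, {"offset": [0, 0, 0], "dr": [0, 0, 0]}, {"offset": [0, 0, 0], "dr": [0, 0, 0]}])

```text
time_s: 25.45
tool_pos: [0.4554, 0.2111, 0.2369]
tool_rot: [-3.139, 0.0, 2.0]
contact_force: [-2.7, -0.1, 12.6]
width: 0.0616
grasp_force: 25.0
```

carry_out(steps=[{"offset": [0, 0, 0], "dr": [0, 0, 0]}, {"offset": [0, 0, 0], "dr": [0, 0, 0]}, {"offset": [0, 0, 0], "dr": [0, 0, 0]}, {"offset": [0, 0, 0], "dr": [0, 0, 0]}, {"offset": [0, 0, 0], "dr": [0, 0, 0]}, {"offset": [0, 0, 0], "dr": [0, 0, 0]}, {"offset": [0, 0, -0.3], "dr": [0, 0, 0]}, {"offset": [0, 0, -0.8], "dr": [0, 0, 0]}, {"offset": [0, 0, -0.9], "dr": [0, 0, 0]}, {"offset": [0, 0, -0.9], "dr": [0, 0, 0]}], grip=82)

```text
time_s: 26.45
tool_pos: [0.4555, 0.2111, 0.2946]
tool_rot: [-3.138, 0.001, 2.0]
contact_force: [0.7, -0.0, -0.8]
width: 0.0823
grasp_force: 0.0
```

carry_out(steps=[{"offset": [0, 0, -0.9], "dr": [0, 0, 0]}, {"offset": [0, 0, -0.9], "dr": [0, 0, 0]}, {"offset": [0, 0, -0.9], "dr": [0, 0, 0]}, {"offset": [0, 0, -0.9], "dr": [0, 0, 0]}, {"offset": [0, 0, -0.9], "dr": [0, 0, 0]}, {"offset": [0, 0, -0.9], "dr": [0, 0, 0]}, {"offset": [0, 0, -0.9], "dr": [0, 0, 0]}, {"offset": [0, 0, 0], "dr": [0, 0, 0]}, {"offset": [0, 0, 0], "dr": [0, 0, 0]}, {"offset": [0, 0, 0], "dr": [0, 0, 0]}])

```text
time_s: 27.45
tool_pos: [0.4555, 0.2113, 0.4188]
tool_rot: [-3.137, 0.001, 2.0]
contact_force: [-0.3, -0.1, -0.0]
width: 0.082
grasp_force: 0.0
```

```bash
python3 - <<'E'
from h import *
s=observe(); print({k:np.round(s[k],4).tolist() for k in("time_s","tool_pos","tool_rot","contact_force","width")})
# post on the side crop: rest position estimates; crop px (237,264)/2+(200,60)
p=onplane("side",[(200+237/2,60+264/2),(200+235/2,60+231/2),(200+213/2,60+242/2)],.083);print(p)
C=np.array([.557,-.081]);ps=.065
Rm=np.array([[np.cos(ps),-np.sin(ps)],[np.sin(ps),np.cos(ps)]])
print((p[:,:2]-C)@Rm)
# view pose: near the case front, tilt none
for T in([.50,-.06,.44],): print(cmd(T,rpy(np.pi,0,1.636),20))
E
```

```text
{'time_s': 27.45, 'tool_pos': [0.4555, 0.2113, 0.4188], 'tool_rot': [-3.1365, 0.0006, 2.0003], 'contact_force': [-0.251, -0.0519, -0.0058], 'width': 0.082}
[[ 0.54172986 -0.01580366  0.083     ]
 [ 0.5530499  -0.09626542  0.083     ]
 [ 0.59047981 -0.06442887  0.083     ]]
[[-0.01100311  0.06605052]
 [-0.00493331 -0.01497661]
 [ 0.03448547  0.01436148]]
(array([-0.688, -0.065, -0.052]), array([-0.002,  0.001,  0.182]))
```

```bash
python3 - <<'E'
from h import *
print(cmd([.554,-.041,.43],rpy(np.pi,0,3.2066),20))
E
```

```text
(array([-0.582, -0.424, -0.027]), array([-0.002, -0.001, -0.603]))
```

carry_out(steps=[{"offset": [-0.582, -0.424, -0.027], "dr": [0, 0, -0.603]}, {"offset": [-0.582, -0.424, -0.027], "dr": [0, 0, -0.603]}, {"offset": [-0.582, -0.424, -0.027], "dr": [0, 0, -0.603]}, {"offset": [-0.582, -0.424, -0.027], "dr": [0, 0, -0.603]}, {"offset": [-0.582, -0.424, -0.027], "dr": [0, 0, -0.603]}, {"offset": [-0.582, -0.424, -0.027], "dr": [0, 0, -0.603]}, {"offset": [-0.582, -0.424, -0.027], "dr": [0, 0, -0.603]}, {"offset": [-0.582, -0.424, -0.027], "dr": [0, 0, -0.603]}, {"offset": [-0.582, -0.424, -0.027], "dr": [0, 0, -0.603]}, {"offset": [-0.582, -0.424, -0.027], "dr": [0, 0, -0.603]}], grip=0)

```text
time_s: 28.45
tool_pos: [0.4657, 0.0693, 0.4243]
tool_rot: [-3.137, -0.003, 2.606]
contact_force: [0.9, 0.0, -0.8]
width: 0.0058
grasp_force: 0.0
```

carry_out(steps=[{"offset": [-0.582, -0.424, -0.027], "dr": [0, 0, -0.603]}, {"offset": [-0.582, -0.424, -0.027], "dr": [0, 0, -0.603]}, {"offset": [-0.582, -0.424, -0.027], "dr": [0, 0, -0.603]}, {"offset": [-0.582, -0.424, -0.027], "dr": [0, 0, -0.603]}, {"offset": [-0.582, -0.424, -0.027], "dr": [0, 0, -0.603]}, {"offset": [-0.582, -0.424, -0.027], "dr": [0, 0, -0.603]}, {"offset": [-0.582, -0.424, -0.027], "dr": [0, 0, -0.603]}, {"offset": [-0.582, -0.424, -0.027], "dr": [0, 0, -0.603]}, {"offset": [-0.582, -0.424, -0.027], "dr": [0, 0, -0.603]}, {"offset": [-0.582, -0.424, -0.027], "dr": [0, 0, -0.603]}])

```text
time_s: 29.45
tool_pos: [0.5547, -0.0414, 0.4294]
tool_rot: [-3.14, -0.005, -3.075]
contact_force: [-0.4, 0.1, -0.2]
width: -0.0
grasp_force: 0.0
```

```bash
python3 - <<'E'
from h import *
s=observe(); print({k:np.round(s[k],4).tolist() for k in("time_s","joint_pos","tool_pos","tool_rot","contact_force","width")})
i,d=get_image("wrist"); cv2.imwrite("pics/w5.png",i); np.savez("w5.npz",i=i,d=d,s=s)
E
```

```text
{'time_s': 29.45, 'joint_pos': [-0.005, 0.4661, 0.0421, 1.7511, -0.0212, 0.9301, 1.683], 'tool_pos': [0.5547, -0.0414, 0.4294], 'tool_rot': [-3.1402, -0.0054, -3.0748], 'contact_force': [-0.4326, 0.136, -0.241], 'width': -0.0}
```

View pics/w5.png

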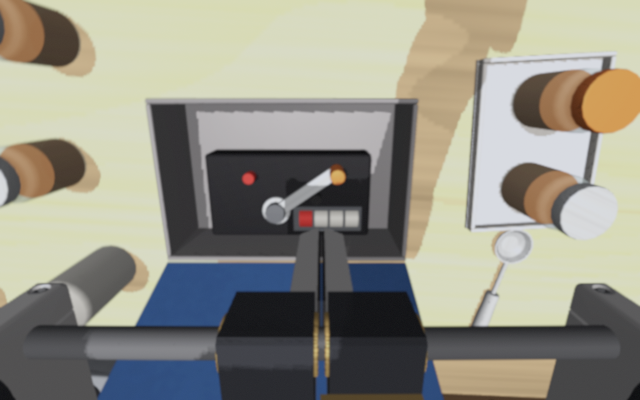

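The orange jar stands upright in the tray's free half beside the counted jar. The lever's post top is at (338,177), the pivot hub at (275,210) and the red stop at (248,179).

```bash
python3 - <<'E'
from h import *
z=np.load("w5.npz",allow_pickle=True); s=z["s"].item(); d=z["d"]; i=z["i"]
K4=[(148,100),(417,101),(405,258),(168,256)]
c=onplane("wrist",K4,.09,s); print(c.round(4).tolist(),c.mean(0),[np.linalg.norm(c[k]-c[k-1]).round(3) for k in range(4)],[np.arctan2(-(u-v)[0],(u-v)[1]).round(4) for u,v in((c[1],c[0]),(c[2],c[3]))])
C=np.array([.557,-.081]);ps=.065;Rm=np.array([[np.cos(ps),-np.sin(ps)],[np.sin(ps),np.cos(ps)]])
for n,px,h in(("post",(338,177),.083),("stop",(248,179),.06),("hub",(275,211),.06)):
    p=onplane("wrist",[px],h,s)[0]; print(n,p,((p[:2]-C)@Rm).round(4),bydepth("wrist",[px],d,s).round(4))
h=cv2.cvtColor(i,cv2.COLOR_BGR2HSV)[160:195,325:352].astype(int); m=((h[...,0]<22)&(h[...,1]>130)&(h[...,2]>150)); y,x=np.nonzero(m); print(x.mean()+325,y.mean()+160,x.min()+325,x.max()+325,y.min()+160,y.max()+160)
print("jar",onplane("wrist",[(612,101)],.115,s), bydepth("wrist",[(612,101)],d,s))
E
```

```text
[[0.4827, -0.2113, 0.09], [0.4667, 0.0433, 0.09], [0.6303, 0.0547, 0.09], [0.6457, -0.2026, 0.09]] [ 0.55635113 -0.07898636  0.09      ] [np.float64(0.163), np.float64(0.255), np.float64(0.164), np.float64(0.258)] [np.float64(0.0629), np.float64(0.0596)]
post [ 0.54693434 -0.02485056  0.083     ] [-0.0064  0.0567] [[ 0.5469 -0.0249  0.083 ]]
stop [ 0.56123287 -0.122352    0.06      ] [ 0.0015 -0.0415] [[ 0.5616 -0.1226  0.0587]]
hub [ 0.59661326 -0.09150061  0.06      ] [ 0.0388 -0.0131] [[ 0.5974 -0.0918  0.0579]]
337.8299319727891 176.83673469387756 331 344 170 183
jar [[0.45466643 0.20798358 0.115     ]] [[0.45465578 0.20814754 0.11480968]]
```

carry_out(steps=[{"offset": [-0.312, 0.667, 0], "dr": [0, 0, 0]}, {"offset": [-0.312, 0.667, 0], "dr": [0, 0, 0]}, {"offset": [-0.312, 0.667, 0], "dr": [0, 0, 0]}, {"offset": [0, 0, 0.95], "dr": [0, 0, 0]}, {"offset": [0, 0, 0.95], "dr": [0, 0, 0]}, {"offset": [0, 0, 0.95], "dr": [0, 0, 0]}, {"offset": [0, 0, 0.95], "dr": [0, 0, 0]}, {"offset": [0, 0, 0.95], "dr": [0, 0, 0]}, {"offset": [0, 0, 0.95], "dr": [0, 0, 0]}, {"offset": [0, 0, 0.95], "dr": [0, 0, 0]}])

```text
time_s: 30.5
tool_pos: [0.5703, 0.0024, 0.2968]
tool_rot: [-3.141, -0.003, -3.075]
contact_force: [-0.0, -0.5, 0.1]
width: 0.0006
grasp_force: 0.0
```

carry_out(steps=[{"offset": [0, 0, 0.38], "dr": [0, 0, 0]}, {"offset": [0, 0, 0.38], "dr": [0, 0, 0]}, {"offset": [0, 0, 0.38], "dr": [0, 0, 0]}, {"offset": [0, 0, 0.38], "dr": [0, 0, 0]}, {"offset": [0, 0, 0], "dr": [0, 0, 0]}, {"offset": [0, 0, 0], "dr": [0, 0, 0]}, {"offset": [0, 0, 0], "dr": [0, 0, 0]}, {"offset": [0, 0, 0], "dr": [0, 0, 0]}, {"offset": [0, 0, 0], "dr": [0, 0, 0]}, {"offset": [0, 0, 0], "dr": [0, 0, 0]}])

```text
time_s: 31.5
tool_pos: [0.5703, -0.0001, 0.2674]
tool_rot: [-3.14, -0.003, -3.077]
contact_force: [-0.3, -0.4, -0.3]
width: 0.0002
grasp_force: 0.0
```

```bash
cat > lev.py <<'E'
from h import *
P=np.array([.5984,-.0918]); a0=2.227; ps=.064; Rc=np.array([[np.cos(ps),-np.sin(ps)],[np.sin(ps),np.cos(ps)]])
def blk(th,gap=0):
    a=a0+th; t=np.array([-np.sin(a),np.cos(a)]); return P+.085*np.array([np.cos(a),np.sin(a)])-(.008+gap)*t+Rc@[.008,.0125]
def rows(pts,z=None):
    s=observe(); r=rpy(*s["tool_rot"]); p=np.array(s["tool_pos"]); print(p)
    z=p[2] if z is None else z; q=p
    for n,b in enumerate(pts):
        w=np.r_[b,p[2]+(z-p[2])*(n+1)/len(pts)]; print(n,(r.inv().apply(w-q)/.02).round(2).tolist(),w.round(4)); q=w
E
python3 - <<'E'
from lev import *
s=observe(); print(s["time_s"],s["tool_rot"],s["contact_force"])
rows([blk(0,.008),blk(0,.004),blk(0,0)]+[blk(t) for t in np.linspace(0,1.2,18)[1:]],.266)
E
```

```text
31.5 [-3.13986320e+00 -2.55829338e-03 -3.07704193e+00] [-0.29766143 -0.40166974 -0.31012023]
[ 5.70256954e-01 -5.42871998e-05  2.67375590e-01]
0 [0.2, -0.07, 0.0] [ 0.5664 -0.0017  0.2673]
1 [0.17, -0.11, 0.0] [ 0.5632 -0.0041  0.2672]
2 [0.17, -0.11, 0.0] [ 0.5601 -0.0066  0.2672]
3 [0.26, -0.15, 0.0] [ 0.5551 -0.01    0.2671]
4 [0.25, -0.17, 0.0] [ 0.5504 -0.0137  0.267 ]
5 [0.24, -0.19, 0.0] [ 0.5459 -0.0178  0.267 ]
6 [0.22, -0.2, 0.0] [ 0.5417 -0.0221  0.2669]
7 [0.21, -0.22, 0.0] [ 0.5379 -0.0268  0.2668]
8 [0.19, -0.23, 0.0] [ 0.5344 -0.0317  0.2668]
9 [0.17, -0.25, 0.0] [ 0.5313 -0.0368  0.2667]
10 [0.16, -0.26, 0.0] [ 0.5285 -0.0422  0.2666]
11 [0.14, -0.27, 0.0] [ 0.5261 -0.0477  0.2666]
12 [0.12, -0.28, 0.0] [ 0.5241 -0.0534  0.2665]
13 [0.1, -0.28, 0.0] [ 0.5225 -0.0592  0.2664]
14 [0.08, -0.29, 0.0] [ 0.5213 -0.0651  0.2663]
15 [0.06, -0.3, 0.0] [ 0.5206 -0.0711  0.2663]
16 [0.04, -0.3, 0.0] [ 0.5202 -0.0771  0.2662]
17 [0.01, -0.3, 0.0] [ 0.5203 -0.0831  0.2661]
18 [-0.01, -0.3, 0.0] [ 0.5208 -0.0891  0.2661]
19 [-0.03, -0.3, 0.0] [ 0.5218 -0.0951  0.266 ]
```

carry_out(steps=[{"offset": [0.2, -0.07, 0], "dr": [0, 0, 0]}, {"offset": [0.17, -0.11, 0], "dr": [0, 0, 0]}, {"offset": [0.17, -0.11, 0], "dr": [0, 0, 0]}, {"offset": [0.26, -0.15, 0], "dr": [0, 0, 0]}, {"offset": [0.25, -0.17, 0], "dr": [0, 0, 0]}, {"offset": [0.24, -0.19, 0], "dr": [0, 0, 0]}, {"offset": [0.22, -0.2, 0], "dr": [0, 0, 0]}, {"offset": [0.21, -0.22, 0], "dr": [0, 0, 0]}, {"offset": [0.19, -0.23, 0], "dr": [0, 0, 0]}, {"offset": [0.17, -0.25, 0], "dr": [0, 0, 0]}])

```text
time_s: 32.5
tool_pos: [0.5307, -0.0368, 0.2674]
tool_rot: [-3.14, -0.003, -3.077]
contact_force: [2.3, 2.4, 0.5]
width: 0.0006
grasp_force: 1.2
```

```bash
python3 - <<'E'
from h import *
s=observe(); i,d=get_image("wrist"); np.savez("w6.npz",i=i,d=d,s=s); cv2.imwrite("pics/w6.png",i)
E
```

```text
(no output)
```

View pics/w6.png

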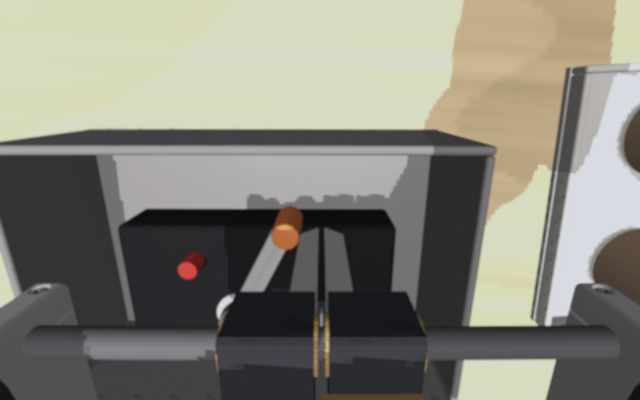

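The post at (286,237) is being pushed ahead of the finger corner toward the red stop at (190,267). Continuing along the arc.

carry_out(steps=[{"offset": [0.16, -0.26, 0], "dr": [0, 0, 0]}, {"offset": [0.14, -0.27, 0], "dr": [0, 0, 0]}, {"offset": [0.12, -0.28, 0], "dr": [0, 0, 0]}, {"offset": [0.1, -0.28, 0], "dr": [0, 0, 0]}, {"offset": [0.08, -0.29, 0], "dr": [0, 0, 0]}, {"offset": [0.06, -0.3, 0], "dr": [0, 0, 0]}, {"offset": [0.04, -0.3, 0], "dr": [0, 0, 0]}, {"offset": [0.01, -0.3, 0], "dr": [0, 0, 0]}, {"offset": [-0.01, -0.3, 0], "dr": [0, 0, 0]}, {"offset": [-0.03, -0.3, 0], "dr": [0, 0, 0]}])

```text
time_s: 33.55
tool_pos: [0.5211, -0.0947, 0.2674]
tool_rot: [-3.141, -0.003, -3.076]
contact_force: [2.3, 6.5, -0.2]
width: 0.0003
grasp_force: 2.8
```

```bash
python3 - <<'E'
from lev import *
s=observe(); print(s["time_s"],s["contact_force"])
rows([blk(t) for t in (1.22,1.24,1.26,1.28,1.3,1.32,1.34)])
E
```

```text
33.55 [ 2.3112748   6.54972889 -0.19341925]
[ 0.52114559 -0.09473753  0.26740941]
0 [-0.04, -0.1, -0.0] [ 0.5221 -0.0967  0.2674]
1 [-0.01, -0.08, 0.0] [ 0.5225 -0.0984  0.2674]
2 [-0.01, -0.08, -0.0] [ 0.5229 -0.1001  0.2674]
3 [-0.02, -0.08, -0.0] [ 0.5233 -0.1017  0.2674]
4 [-0.02, -0.08, -0.0] [ 0.5238 -0.1034  0.2674]
5 [-0.02, -0.08, -0.0] [ 0.5243 -0.105   0.2674]
6 [-0.02, -0.08, -0.0] [ 0.5249 -0.1066  0.2674]
```

carry_out(steps=[{"offset": [-0.02, -0.08, 0], "dr": [0, 0, 0]}, {"offset": [-0.02, -0.08, 0], "dr": [0, 0, 0]}, {"offset": [-0.02, -0.08, 0], "dr": [0, 0, 0]}, {"offset": [-0.02, -0.08, 0], "dr": [0, 0, 0]}, {"offset": [-0.02, -0.08, 0], "dr": [0, 0, 0]}, {"offset": [0, 0, 0], "dr": [0, 0, 0]}, {"offset": [0, 0, 0], "dr": [0, 0, 0]}, {"offset": [0, 0, 0], "dr": [0, 0, 0]}, {"offset": [0, 0, 0], "dr": [0, 0, 0]}, {"offset": [0, 0, 0], "dr": [0, 0, 0]}])

```text
time_s: 34.55
tool_pos: [0.5232, -0.1022, 0.2674]
tool_rot: [-3.141, -0.005, -3.076]
contact_force: [1.8, 6.8, 1.7]
width: 0.0005
grasp_force: 2.9
```

Not yet a clear stop force; push on in 1 mm steps.

carry_out(steps=[{"offset": [-0.02, -0.06, 0], "dr": [0, 0, 0]}, {"offset": [-0.02, -0.06, 0], "dr": [0, 0, 0]}, {"offset": [0, 0, 0], "dr": [0, 0, 0]}, {"offset": [0, 0, 0], "dr": [0, 0, 0]}, {"offset": [0, 0, 0], "dr": [0, 0, 0]}, {"offset": [0, 0, 0], "dr": [0, 0, 0]}, {"offset": [0, 0, 0], "dr": [0, 0, 0]}, {"offset": [0, 0, 0], "dr": [0, 0, 0]}, {"offset": [0, 0, 0], "dr": [0, 0, 0]}, {"offset": [0, 0, 0], "dr": [0, 0, 0]}])

```text
time_s: 35.55
tool_pos: [0.524, -0.1044, 0.2673]
tool_rot: [3.142, -0.005, -3.076]
contact_force: [1.3, 5.7, 2.1]
width: 0.0005
grasp_force: 2.9
```

carry_out(steps=[{"offset": [-0.02, -0.06, 0], "dr": [0, 0, 0]}, {"offset": [-0.02, -0.06, 0], "dr": [0, 0, 0]}, {"offset": [0, 0, 0], "dr": [0, 0, 0]}, {"offset": [0, 0, 0], "dr": [0, 0, 0]}, {"offset": [0, 0, 0], "dr": [0, 0, 0]}, {"offset": [0, 0, 0], "dr": [0, 0, 0]}, {"offset": [0, 0, 0], "dr": [0, 0, 0]}, {"offset": [0, 0, 0], "dr": [0, 0, 0]}, {"offset": [0, 0, 0], "dr": [0, 0, 0]}, {"offset": [0, 0, 0], "dr": [0, 0, 0]}])

```text
time_s: 36.55
tool_pos: [0.5245, -0.1054, 0.2672]
tool_rot: [3.139, -0.007, -3.075]
contact_force: [0.5, 9.5, 2.9]
width: 0.0002
grasp_force: 4.6
```

```bash
python3 - <<'E'
from h import *
s=observe(); i,d=get_image("wrist"); np.savez("w7.npz",i=i,d=d,s=s); cv2.imwrite("pics/w7.png",cv2.resize(i[180:340,130:370],None,fx=3,fy=3))
E
```

```text
(no output)
```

View pics/w7.png

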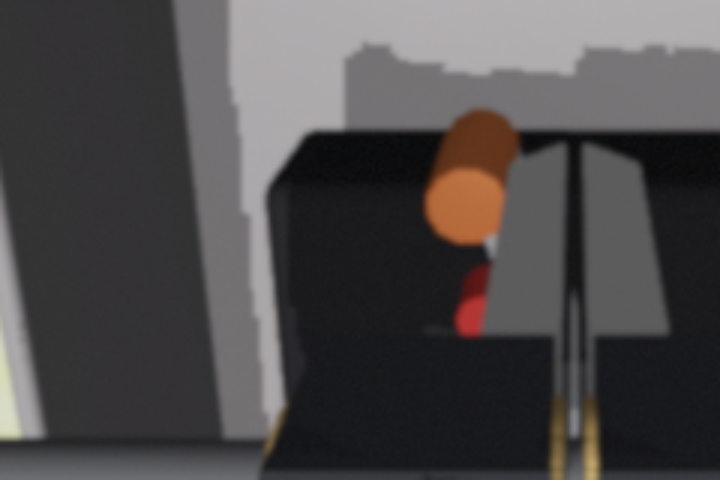

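The crop shows the orange post past the red stop's line with the arm beside the stop. The force has jumped to 9.5 N while the pose lags the command, so the stop is met. I'll press slightly more, hold, then back off.

carry_out(steps=[{"offset": [-0.01, -0.05, 0], "dr": [0, 0, 0]}, {"offset": [0, 0, 0], "dr": [0, 0, 0]}, {"offset": [0, 0, 0], "dr": [0, 0, 0]}, {"offset": [0, 0, 0], "dr": [0, 0, 0]}, {"offset": [0, 0, 0], "dr": [0, 0, 0]}, {"offset": [0, 0, 0], "dr": [0, 0, 0]}, {"offset": [0, 0, 0], "dr": [0, 0, 0]}, {"offset": [0, 0, 0], "dr": [0, 0, 0]}, {"offset": [0, 0, 0], "dr": [0, 0, 0]}, {"offset": [0, 0, 0], "dr": [0, 0, 0]}])

```text
time_s: 37.6
tool_pos: [0.5246, -0.1057, 0.2672]
tool_rot: [3.138, -0.007, -3.075]
contact_force: [-1.5, 11.6, 4.0]
width: 0.0004
grasp_force: 5.5
```

```bash
python3 - <<'E'
from lev import *
z=np.load("w7.npz",allow_pickle=True); s=z["s"].item(); p=onplane("wrist",[(285.3,249)],.083,s)[0]; v=p[:2]-P; print("post",p,np.linalg.norm(v),"lever",(np.arctan2(v[1],v[0])%(2*np.pi))-a0)
g=np.linspace(0,.016,20); rows([blk(t,q) for t,q in zip(np.linspace(1.28,0,20),g)])
E
```

```text
post [ 0.52190243 -0.12501906  0.083     ] 0.08339894637920296 lever 1.3242718407635459
[ 0.52464504 -0.10571664  0.26722861]
0 [0.05, 0.2, 0.0] [ 0.5233 -0.1017  0.2672]
1 [0.06, 0.32, 0.0] [ 0.5217 -0.0953  0.2672]
2 [0.03, 0.33, 0.0] [ 0.5206 -0.0888  0.2672]
3 [0.01, 0.33, 0.0] [ 0.52   -0.0822  0.2672]
4 [-0.02, 0.33, 0.0] [ 0.5199 -0.0756  0.2672]
5 [-0.04, 0.33, 0.0] [ 0.5203 -0.069   0.2672]
6 [-0.07, 0.32, 0.0] [ 0.5212 -0.0625  0.2672]
7 [-0.09, 0.32, 0.0] [ 0.5225 -0.056   0.2672]
8 [-0.11, 0.31, 0.0] [ 0.5244 -0.0496  0.2672]
9 [-0.14, 0.3, -0.0] [ 0.5268 -0.0434  0.2672]
10 [-0.16, 0.29, -0.0] [ 0.5296 -0.0374  0.2672]
11 [-0.18, 0.28, -0.0] [ 0.5328 -0.0316  0.2672]
12 [-0.2, 0.26, -0.0] [ 0.5366 -0.026   0.2672]
13 [-0.22, 0.25, -0.0] [ 0.5407 -0.0208  0.2672]
14 [-0.24, 0.23, -0.0] [ 0.5452 -0.0158  0.2672]
15 [-0.26, 0.21, -0.0] [ 0.5501 -0.0112  0.2672]
16 [-0.27, 0.19, -0.0] [ 0.5553 -0.007   0.2672]
17 [-0.29, 0.17, -0.0] [ 0.5608 -0.0032  0.2672]
18 [-0.3, 0.15, -0.0] [5.667e-01 2.000e-04 2.672e-01]
19 [-0.31, 0.13, -0.0] [0.5727 0.0032 0.2672]
```

The lever is measured at 1.32, at its stop. Backing off along the arc.

carry_out(steps=[{"offset": [0.05, 0.28, 0], "dr": [0, 0, 0]}, {"offset": [0.06, 0.32, 0], "dr": [0, 0, 0]}, {"offset": [0.03, 0.33, 0], "dr": [0, 0, 0]}, {"offset": [0.01, 0.33, 0], "dr": [0, 0, 0]}, {"offset": [-0.02, 0.33, 0], "dr": [0, 0, 0]}, {"offset": [-0.04, 0.33, 0], "dr": [0, 0, 0]}, {"offset": [-0.07, 0.32, 0], "dr": [0, 0, 0]}, {"offset": [-0.09, 0.32, 0], "dr": [0, 0, 0]}, {"offset": [-0.11, 0.31, 0], "dr": [0, 0, 0]}, {"offset": [-0.14, 0.3, 0], "dr": [0, 0, 0]}])

```text
time_s: 38.6
tool_pos: [0.5277, -0.0442, 0.2671]
tool_rot: [-3.14, -0.005, -3.077]
contact_force: [-2.5, 4.7, 2.4]
width: 0.0007
grasp_force: 2.2
```

carry_out(steps=[{"offset": [-0.16, 0.29, 0], "dr": [0, 0, 0]}, {"offset": [-0.18, 0.28, 0], "dr": [0, 0, 0]}, {"offset": [-0.2, 0.26, 0], "dr": [0, 0, 0]}, {"offset": [-0.22, 0.25, 0], "dr": [0, 0, 0]}, {"offset": [-0.24, 0.23, 0], "dr": [0, 0, 0]}, {"offset": [-0.26, 0.21, 0], "dr": [0, 0, 0]}, {"offset": [-0.27, 0.19, 0], "dr": [0, 0, 0]}, {"offset": [-0.29, 0.17, 0], "dr": [0, 0, 0]}, {"offset": [-0.3, 0.15, 0], "dr": [0, 0, 0]}, {"offset": [-0.31, 0.13, 0], "dr": [0, 0, 0]}])

```text
time_s: 39.6
tool_pos: [0.5745, 0.0008, 0.2672]
tool_rot: [-3.139, -0.003, -3.078]
contact_force: [0.4, -0.1, -0.5]
width: 0.0006
grasp_force: 0.0
```

carry_out(steps=[{"offset": [0, 0, 0], "dr": [0, 0, 0]}, {"offset": [0, 0, -0.5], "dr": [0, 0, 0]}, {"offset": [0, 0, -0.9], "dr": [0, 0, 0]}, {"offset": [0, 0, -0.9], "dr": [0, 0, 0]}, {"offset": [0, 0, -0.9], "dr": [0, 0, 0]}, {"offset": [0, 0, -0.9], "dr": [0, 0, 0]}, {"offset": [0, 0, -0.9], "dr": [0, 0, 0]}, {"offset": [0, 0, -0.9], "dr": [0, 0, 0]}, {"offset": [0, 0, -0.9], "dr": [0, 0, 0]}, {"offset": [0, 0, -0.9], "dr": [0, 0, 0]}])

```text
time_s: 40.6
tool_pos: [0.5738, 0.0012, 0.4227]
tool_rot: [-3.14, -0.003, -3.078]
contact_force: [0.2, 1.0, 0.2]
width: 0.0004
grasp_force: 0.0
```

```bash
python3 - <<'E'
from lev import *
s=observe(); print({k:np.round(s[k],3).tolist() for k in("time_s","tool_pos","contact_force")}); i,d=get_image("wrist"); cv2.imwrite("pics/w8.png",i)
h=cv2.cvtColor(i,cv2.COLOR_BGR2HSV).astype(int); m=((h[...,0]<22)&(h[...,1]>130)&(h[...,2]>150)); k,l,st,c=cv2.connectedComponentsWithStats(m.astype(np.uint8))
for q in range(1,k):
    if st[q,4]>40:
        p=onplane("wrist",[c[q]],.083,s)[0]; v=p[:2]-P; print(c[q].round(),st[q,4],p.round(3),np.linalg.norm(v).round(3),np.arctan2(v[1],v[0])-a0)
i,d=get_image("side"); cv2.imwrite("pics/s8.png",cv2.resize(i[60:300,200:500],None,fx=2,fy=2))
E
```

```text
{'time_s': 40.6, 'tool_pos': [0.574, 0.001, 0.423], 'contact_force': [0.182, 1.017, 0.244]}
[579.  71.] 3427 [0.45  0.233 0.083] 0.357 -0.22826856721253108
[298. 156.] 137 [ 0.547 -0.024  0.083] 0.085 -0.006102922381983067
[207. 159.] 108 [ 0.555 -0.114  0.083] 0.049 -4.883734484464742
[269. 201.] 203 [ 0.596 -0.052  0.083] 0.04 -0.5921622032662763
```

View pics/s8.png

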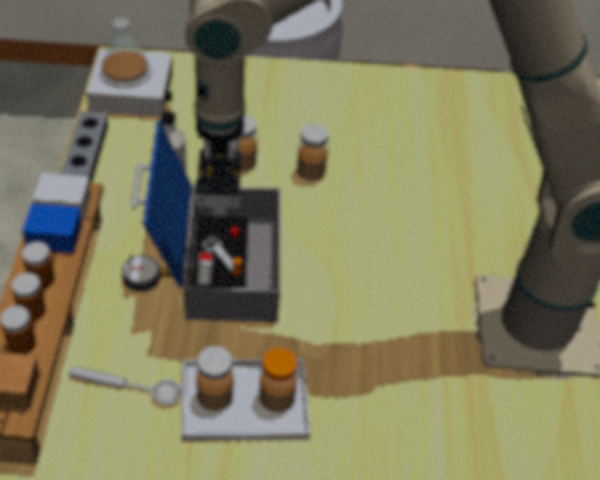

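The side crop shows the lid open on its stop, the orange jar upright in the tray at (280,380), and the other things unmoved. The lever is back at rest, measured at -0.006 rad.

```bash
python3 -c "
from rig import finish_job
print(finish_job())"
```

```text
the job is handed in; nothing more can be done
None
```

I handed the job in at about 41 s: the lid rests open on its stop, the orange jar stands upright in the tray, and the lever was held against its red stop and sprang back to rest; the last pictures showed nothing else shifted or tipped.

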